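# Set the stop of a board-feed jig to its setting block

### The arm

A 6-joint arm with a two-finger parallel gripper is mounted at the origin on the work surface. World frame = base frame: x ahead of the robot, y to its left, z up, the work surface at z = 0. Lengths are in m, angles in rad, forces in N, time in s.
With the tool pointing down it reaches from about 0.35 to 0.775 m from the base axis. Payload 5.5 kg.
Tool frame: the origin (TCP) lies at the very end of the fingers, on their centre line; the grasp point (between the pads) lies 19 mm behind it; z points along the fingers, y is the direction in which the jaws open and shut (so a half turn about z gives the same grasp; the last joint's range is limited). The gripper opens to 85 mm and grips with 20 to 120 N. Pads are 22 mm wide; open, the fingers measure 114 mm over their backs; the gripper's body (76 mm by 85 mm) begins 54 mm behind the grasp point. The pads swing forward as they close: fully open they stand 13 mm farther back than shut.
Start: joints at [1.118, 0.313, 0.046, 1.304, 0, 1.431], TCP at [0.177, 0.547, 0.231] pointing down, gripper open.
Joint ranges: [-2.76, 2.76], [-0.86, 1.69], [-1.03, 1.26], [-2.2, 2.34], [-1.47, 1.5], [-3.14, 3.14]. Speed limits (rad/s): [2.57, 2.57, 3.14, 3.14, 3.14, 3.14].

### API

Orientations are given as a unit quaternion [w, x, y, z].
In Python, from workcell import get_state, imaging, env, spotter gives the robot as it stands.
- The arm moves only by the tool play_rows, never from a script. Its argument "moves" is a list of rows, each an object with "claw": the finger opening in cm, from 0 to 8.54; "delta_pos": the shift along the tool's x, y, z in cm, a list of three; "twist": the turn about the tool's z in degrees. A call has 1 to 12 rows; each row is the pose to reach, as a shift and turn from the pose commanded when the call began, along the tool's axes at that moment; what a row does not reach only later rows make up. A row lasts 1/8 s, in which the tool goes at most 62.5 mm and 10.7 degrees, less where a joint would pass 70% of its speed; a pose out of reach is approached as far as the arm can. A call with a gripper value outside its range is refused whole. The fingers move at their own pace and stop on an object; "force" is the grip in N (left out, the last holds). Time passes only in rows, so rows that repeat a pose let the fingers close. It gives the time, the measured TCP pose, the force and the opening at its end, in the units of the state.
- get_state(): the state, without advancing time (a new reading comes with each control period).
- imaging.read_camera(name): name is "scene" or "side" or "wrist"; returns the picture (420x560x3 uint8, red, green, blue); there is no depth.
- imaging.camera_info(name): a dict with "fx", "fy", "cx", "cy" (pixels), "world_to_cam" (4x4, takes a point from world to camera coordinates). Camera axes: x right, y down, z forward; pixel columns grow to the right and rows downward; lengths in m; the calibration is good to about 2 mm. A picture is of the moment at which its call begins: read the wrist's pose just before it. camera_info takes no time and is no camera call; for the wrist camera it gives the pose at the moment of the call.
- env.hand_in(): hands the job in, once; it reports no verdict.
Trained networks look in the newest picture that a camera, given by its name, has taken for a name from the list of things; names that differ only in an ending like _2 or _b are one class to them, and where a whole thing is asked for, a point or a joint stands for the part that bears it (a point fixed in the world has none). Each returns a list of dicts, best first, with "conf" (0 to 1); they miss things now and then, are a little off and sometimes report something else, mostly with a low value. They report only what shows in the picture. A call takes as long as a camera call. They do not tell look-alikes from the thing itself.
- spotter.spot_in(camera, query): "extent" ([left, top, right, bottom] in pixels, round what is visible of it).
The state is a dict: "clock": time; "joint_pos": joint angles; "qvel": joint speeds; "tau": joint torques, N m; "tcp_pos": TCP position; "orientation": TCP orientation; "wrist_force": force on the tool from outside, world axes, zero at the start; "ft_torque": the same for the moment, N m; "finger_gap": finger opening in m.
Only numpy, scipy, OpenCV 4.12 (cv2) and the standard library are available. Lean on these libraries where they do the work, as an engineer would, in place of code of your own. Each camera call takes 0.05 s, during which the arm holds its last target. There are 200 camera calls.

### The job

Turn the feed dial fully anticlockwise to off, and clear whatever wooden off-cuts are lying on the jig into the blue bin. Then take the steel setting block from its cork pad, slide one end under the orange sprung foot, and with the yellow-handled driver turn the stop screw clockwise until the foot just drags on the block (pushed up about 1 to 2 mm, never crushed to its full travel). Finally stand the driver back in its wooden rack and lay the block back on its pad, leaving the stop at that setting and the mug, tape measure and try square where they are.

Things in the scene. Friction and masses are not known exactly. Their poses are not given: they have to be found in the camera images.
- jig: Fixed stop jig. Origin at table level under the vertical screw axis. Dark steel bed 6 mm thick: x -290 to -40 mm, y -140 to +140, and a tongue 120 mm wide from there to x = +100; its -x side is the open infeed side. Green column 50 mm wide at x +52 to +97, to 92 mm above the table; a green arm 34 mm wide, 70 to 92 mm above the table, reaches from it to x = -27 and carries the stop screw.
- stop_screw: Brass stop screw in the jig's arm, axis vertical; origin on the axis at the underside of its head: flange 28 mm across, 5 mm high, on it a 15 mm square 16 mm tall (top 21 mm above the origin); x, y axes square to the flats. Clockwise from above lowers screw and foot by 10 mm a turn (1.59 mm per rad); takes 0.05 N m, stays where left. Turn it with the driver only.
- foot_free (a point): Point on the screw axis that moves up and down with the screw: where the lowest point of the orange foot lies when its spring is not pressed. At the start 3 to 8 mm higher than a setting block standing on the bed.
- foot_tip (a point): Lowest point of the orange domed foot (24 mm across, 12 mm dome radius) under the screw; rises relative to foot_free as the spring is pressed. It does not turn with the screw.
- stop_foot (a joint): How far the sprung foot is pushed up into the screw, m: 0 free, 0.006 fully crushed; about 1 N to start and 1.5 N per mm. 0.001 to 0.002 is the wanted drag (0.0003 to 0.0034 passes); above 0.0048 is crushed.
- feed_dial (a joint): Feed dial angle, rad: 0 is off, at the anticlockwise end stop; grows clockwise seen from above, to 4.2. Starts between 1.0 and 2.8. Turns with about 0.04 N m and stays where it is left.
- feed_dial_grip (a point): Grip of the black feed dial on top of the blue control box (130 x 120 x 50 mm): a bar 49 mm long (its x axis, which turns with the dial), 14 mm wide, 32 mm tall, on the dial's vertical axis. This point is 9 mm below the bar's top, 23 mm above the dial's disc and 37 mm above the top of the box.
- driver_grip (a point): Centre of the driver's yellow handle: square bar, 26 x 26 mm, 78 mm tall with the driver upright; x, y axes square to its flats, z from socket to handle. Driver 0.16 kg; it starts upright in its rack, hanging by its collar. This point is 105 mm above the driver's lower end.
- driver_tip (a point): Centre of the driver's lower end: a square socket 28 mm outside, 18 mm inside, 18 mm deep, open downward, flats parallel to the handle's; it fits over the screw's square in any of four ways. Above it a 22 mm shaft, then a steel collar 56 mm across, 60 to 66 mm above this point.
- rack_mouth (a point): Centre of the top opening of the fixed wooden driver rack: a square tube 60 mm outside, 44 mm inside, its rim 75 mm above the table. The driver stands with its collar resting on the rim, driver_grip 45 mm above this point.
- block_center (a point): Centre of the steel setting block with red ends, 160 mm (x axis) x 34 x 34 mm, about 0.45 kg. It starts flat on its cork pad.
- setting_block: The same setting block; origin at the centre of its underside.
- pad_top (a point): Centre of the top of the fixed cork pad, 190 mm (x axis) x 90 mm (y axis), 4 mm thick, the setting block's place.
- bin_in (a point): Centre of the inner floor of the fixed blue off-cut bin, 190 mm (x axis) x 190 mm (y axis) x 60 mm high outside, walls and floor 5 mm; top open.
- offcut1_center (a point): Centre of wooden off-cut 1 (may be absent), 90 mm (x axis) x 30 mm (y axis) x 24 mm (z axis), about 60 g. It starts flat on the infeed half of the jig's bed.
- offcut2_center (a point): Centre of wooden off-cut 2 (may be absent), 90 mm (x axis) x 30 mm (y axis) x 24 mm (z axis), about 60 g. It starts flat on the infeed half of the jig's bed.
- offcut3_center (a point): Centre of wooden off-cut 3 (may be absent), 90 mm (x axis) x 30 mm (y axis) x 24 mm (z axis), about 60 g. It starts flat on the infeed half of the jig's bed.
- mug: Bystander: blue mug, 80 mm across and 85 mm tall, origin under its centre. Leave it alone.
- tape: Bystander: yellow tape measure, 65 x 65 x 35 mm, origin under its centre. Leave it alone.
- square: Bystander: try square lying flat behind the jig, stock 22 x 110 x 16 mm, blade 150 mm long along its x axis; origin under the centre of the stock. Leave it alone.
There are look-alikes about, which are no part of the job. Of the things that look like the part that bears pad_top, the smaller one is meant.

How it is judged:
By the outcome, as a careful person would: the job done as asked, in the order asked, and still so for the second after the job is handed in, with the robot touching nothing.
Of offcut1, offcut2, offcut3 only 1 to 3 are there at a start; the rules pass over those that are not, and their reading is None.
At some moment in a run one of setting_block, offcut1, offcut2, offcut3 may be knocked a few centimetres aside while the robot is not near it.
It also fails if it takes over 210 s, if anything falls off the work surface, if the arm or the gripper's body presses on something with over 40 N, if the wrist force passes 120 N, or if a joint passes its speed limit or range.

## Working session

There is one attempt and no reset: what is moved stays moved. The work goes in short steps, Python scripts to look and compute and a tool call to move; the robot and the scene stay as the last step left them, time stands still between calls to the robot, and variables do not carry over. Pictures are saved under pics/ and viewed, about 12 in all and at most 16, crops included, and the job is handed in when it is done.

Besides the shell and the picture viewer there is one more tool, called after ">>>" by a JSON object that holds its "fn" and its "kwargs". play_rows: Moves the arm, as the interface text tells. Its arguments: {"type":"object","properties":{"moves":{"type":"array"},"force":{"type":"number"}},"required":["moves"]}

```bash
ls; mkdir -p pics
cat > h.py <<'E'
import numpy as np, cv2
from workcell import get_state, imaging, env, spotter
def cam(n):
    i=imaging.camera_info(n); return i, np.array(i["world_to_cam"])
def proj(n,p,ci=None):
    i,T=ci or cam(n); c=T@np.r_[p,1]; return np.array([i["fx"]*c[0]/c[2]+i["cx"], i["fy"]*c[1]/c[2]+i["cy"]])
def back(n,uv,z,ci=None):
    i,T=ci or cam(n); R,t=T[:3,:3],T[:3,3]
    d=R.T@np.array([(uv[0]-i["cx"])/i["fx"],(uv[1]-i["cy"])/i["fy"],1]); o=-R.T@t
    return o+d*(z-o[2])/d[2]
def snap(n,f,crop=None,s=1):
    im=imaging.read_camera(n)[:,:,::-1]
    o=im if crop is None else im[crop[1]:crop[3],crop[0]:crop[2]]
    cv2.imwrite("pics/"+f,cv2.resize(o,None,fx=s,fy=s,interpolation=cv2.INTER_CUBIC) if s!=1 else o); return im
def yaw(q):
    # world angle of the tool x axis
    w,x,y,z=q; return np.degrees(np.arctan2(2*(x*y+w*z),1-2*(y*y+z*z)))
E
python3 - <<'E'
from h import *
np.set_printoptions(precision=3,suppress=True)
s=get_state(); print(s["clock"],s["tcp_pos"],s["orientation"],yaw(s["orientation"]))
a=snap("scene","s0.png");b=snap("side","d0.png");
for n in ("scene","side"):
    i,T=cam(n); print(n,i["fx"],-T[:3,:3].T@T[:3,3],T[2,:3])
    for q in ["jig","stop_screw","feed_dial","driver_grip","rack_mouth","setting_block","pad_top","bin_in","offcut1_center","mug","tape","square"]:
        try: print(q,[(round(d["conf"],2),[round(v) for v in d["extent"]]) for d in spotter.spot_in(n,q) if d["conf"]>.25])
        except Exception as e: print(q,e)
E
```

```text
pics
0.0 [0.177 0.547 0.23 ] [-0.     0.156  0.988 -0.001] 162.0761757163112
scene 468.8511853706377 [ 1.212 -0.789  0.873] [-0.522  0.556 -0.647]
jig [(0.91, [211, 156, 356, 242])]
stop_screw [(0.44, [225, 244, 250, 265])]
feed_dial [(0.84, [224, 244, 248, 268])]
driver_grip [(0.78, [366, 130, 390, 157])]
rack_mouth [(0.71, [356, 151, 393, 187])]
setting_block [(0.72, [150, 218, 196, 258]), (0.28, [356, 152, 396, 185])]
pad_top [(0.95, [72, 266, 152, 375]), (0.71, [141, 217, 202, 270])]
bin_in []
offcut1_center [(0.72, [241, 202, 276, 224]), (0.58, [149, 216, 194, 259])]
mug [(0.82, [302, 236, 335, 285])]
tape [(0.7, [375, 196, 408, 221])]
square [(0.75, [346, 230, 427, 271])]
side 393.4614005084982 [ 0.332 -0.909  0.678] [ 0.256  0.785 -0.565]
jig [(0.69, [177, 182, 315, 270]), (0.66, [234, 151, 278, 181]), (0.6, [277, 183, 284, 195])]
stop_screw [(0.71, [211, 196, 244, 213]), (0.49, [278, 184, 286, 196])]
feed_dial [(0.75, [304, 251, 332, 280])]
driver_grip [(0.88, [248, 132, 265, 158]), (0.49, [307, 254, 328, 278])]
rack_mouth [(0.95, [241, 154, 276, 183])]
setting_block [(0.7, [277, 184, 287, 194]), (0.61, [187, 300, 263, 331]), (0.54, [240, 153, 280, 185])]
pad_top [(0.96, [179, 310, 270, 350]), (0.81, [224, 376, 385, 419])]
bin_in [(0.97, [153, 148, 221, 193])]
offcut1_center [(0.84, [229, 234, 264, 253]), (0.3, [248, 129, 269, 161])]
mug [(0.83, [324, 208, 356, 254])]
tape [(0.79, [289, 172, 311, 188]), (0.63, [250, 136, 262, 157])]
square [(0.59, [317, 196, 369, 213])]
```

Run:
```python
import cv2
a=cv2.imread("pics/s0.png");b=cv2.imread("pics/d0.png")
cv2.imwrite("pics/s0c.png",cv2.resize(a[100:400,60:460],None,fx=2,fy=2,interpolation=2))
cv2.imwrite("pics/d0c.png",cv2.resize(b[120:420,120:420],None,fx=2,fy=2,interpolation=2))
```

```text
(no output)
```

View pics/s0c.png

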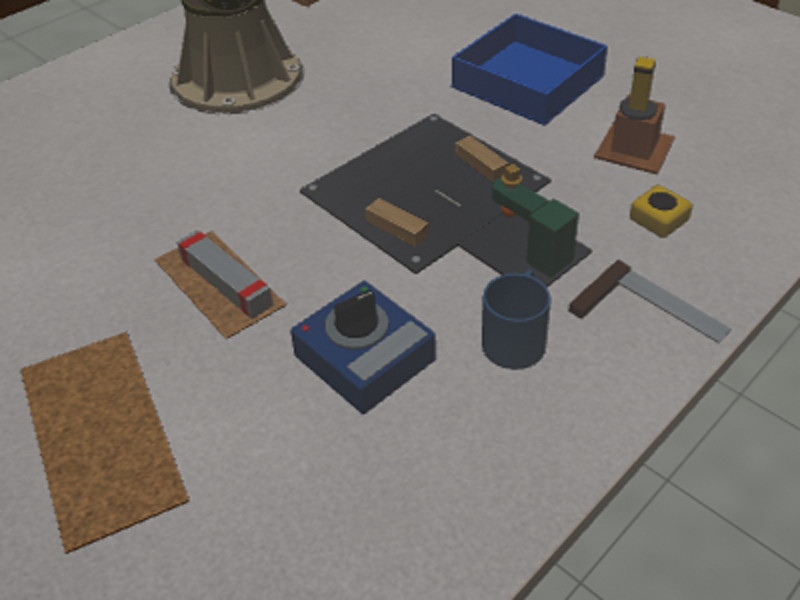

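View pics/d0c.png

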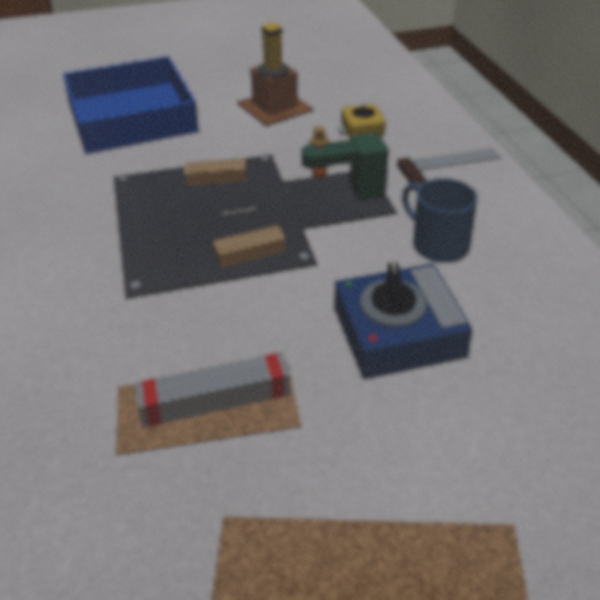

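Two crops viewed. The scene crop shows two off-cuts on the bed, at (483,155) and (397,220). It also shows the block on the smaller cork pad at (222,285), the dial at (355,315), the driver at (642,90) and the bin at (530,68). The larger pad at (105,440) is empty, so it is the look-alike.

Run:
```python
from h import *
np.set_printoptions(precision=3,suppress=True)
C=cam("scene");D=cam("side")
S=lambda x,y,z:back("scene",(x/2+60,y/2+100),z,C)[:2]
E=lambda x,y,z:back("side",(x/2+120,y/2+120),z,D)[:2]
def rect(n,pts):
    p=np.array(pts); r=cv2.minAreaRect((p*1000).astype(np.float32)); print(n,"mean",p.mean(0),"rect",np.array(r[0])/1000,np.array(r[1]),r[2])
rect("jig S",[S(302,190,.006),S(434,115,.006),S(550,180,.006),S(416,271,.006)])
rect("jig E",[E(114,177,.006),E(271,157,.006),E(315,266,.006),E(127,297,.006)])
print("tongue end E",E(394,213,.006),E(370,180,.006))
print("screw top z~.12", [ (S(513,167,z),E(319,128,z)) for z in (.11,.12,.13)])
print("column top", S(552,212,.092),E(370,143,.092))
print("dial",S(355,300,.096),E(394,265,.096))
print("driver",S(645,62,.159),E(272,27,.159), "collar",S(639,106,.081),E(273,70,.081))
rect("block S",[S(180,237,.038),S(203,232,.038),S(271,287,.038),S(247,297,.038)])
rect("block E",[E(137,385,.038),E(148,408,.038),E(290,375,.038),E(283,354,.038)])
rect("pad S",[S(156,262,.004),S(213,232,.004),S(286,302,.004),S(229,336,.004)])
rect("pad E",[E(119,386,.004),E(117,453,.004),E(300,427,.004),E(290,378,.004)])
rect("bin S",[S(452,61,.06),S(517,16,.06),S(606,46,.06),S(545,92,.06)])
rect("bin E",[E(65,75,.06),E(168,59,.06),E(196,98,.06),E(82,116,.06)])
rect("o1 S",[S(456,142,.03),S(475,136,.03),S(508,158,.03),S(492,168,.03)])
rect("o1 E",[E(185,165,.03),E(244,159,.03),E(246,172,.03),E(185,176,.03)])
rect("o2 S",[S(367,207,.03),S(382,200,.03),S(427,228,.03),S(415,238,.03)])
rect("o2 E",[E(214,240,.03),E(278,227,.03),E(286,240,.03),E(219,256,.03)])
rect("tape S",[S(631,205,.035),S(658,187,.035),S(691,209,.035),S(661,230,.035)])
rect("box S",[S(293,333,.05),S(364,282,.05),S(435,334,.05),S(364,390,.05)])
print("mug rim", S(517,290,.085))
```

```text
jig S mean [ 0.459 -0.005] rect [ 0.459 -0.005] [275.626 244.806] 87.18424987792969
jig E mean [ 0.455 -0.012] rect [ 0.454 -0.012] [279.437 243.105] 87.26011657714844
tongue end E [ 0.712 -0.08 ] [0.709 0.009]
screw top z~.12 [(array([0.609, 0.006]), array([0.628, 0.012])), (array([ 0.617, -0.004]), array([ 0.623, -0.005])), (array([ 0.625, -0.014]), array([ 0.618, -0.021]))]
column top [ 0.692 -0.015] [ 0.694 -0.021]
dial [ 0.622 -0.297] [ 0.623 -0.283]
driver [0.633 0.277] [0.628 0.266] collar [0.632 0.28 ] [0.628 0.267]
block S mean [ 0.401 -0.327] rect [ 0.4   -0.328] [ 31.888 163.767] 87.66303253173828
block E mean [ 0.403 -0.337] rect [ 0.401 -0.337] [ 33.47  157.021] 88.43623352050781
pad S mean [ 0.394 -0.335] rect [ 0.394 -0.334] [ 90.009 183.01 ] 84.64567565917969
pad E mean [ 0.39  -0.344] rect [ 0.39  -0.339] [ 88.212 187.508] 82.16748046875
bin S mean [0.392 0.322] rect [0.394 0.32 ] [178.855 195.179] 4.750977516174316
bin E mean [0.389 0.323] rect [0.39  0.321] [191.624 162.092] 3.37756609916687
o1 S mean [0.486 0.09 ] rect [0.486 0.091] [34.551 83.756] 80.9489974975586
o1 E mean [0.486 0.076] rect [0.485 0.076] [36.182 89.585] 81.46041107177734
o2 S mean [ 0.5   -0.107] rect [ 0.5   -0.107] [25.743 95.059] 88.71259307861328
o2 E mean [ 0.494 -0.109] rect [ 0.493 -0.108] [90.89  34.158] 3.5905098915100098
tape S mean [0.76  0.149] rect [0.759 0.148] [70.632 61.105] 83.98779296875
box S mean [ 0.634 -0.299] rect [ 0.634 -0.298] [116.04  125.886] 88.65401458740234
mug rim [ 0.744 -0.15 ]
```

```bash
cat >> h.py <<'E'
def go(x,y,z,yw=None):
    s=get_state(); p=np.array(s["tcp_pos"]); a=yaw(s["orientation"]); r=np.radians(a)
    X=np.array([np.cos(r),np.sin(r),0]); Y=np.array([np.sin(r),-np.cos(r),0]); d=np.array([x,y,z])-p
    tw=0 if yw is None else -((yw-a+180)%360-180)
    print("go",[round(100*float(v),2) for v in (d@X,d@Y,-d[2])],"twist",round(tw,1),"rows>",round(max(np.linalg.norm(d)/.0625,abs(tw)/10.7),1),"now",p.round(4),"yaw",round(a,1),"t",s["clock"])
E
python3 -c "
from h import *
go(.622,-.29,.26,90)"
```

```text
go [-68.1, -65.96, -2.87] twist 72.1 rows> 15.2 now [0.177  0.5472 0.2313] yaw 162.1 t 1.3
```

>>> {"fn": "play_rows", "kwargs": {"moves": [{"claw":8.5,"delta_pos":[-68.1,-66,-2.9],"twist":72},{"claw":8.5,"delta_pos":[-68.1,-66,-2.9],"twist":72},{"claw":8.5,"delta_pos":[-68.1,-66,-2.9],"twist":72},{"claw":8.5,"delta_pos":[-68.1,-66,-2.9],"twist":72},{"claw":8.5,"delta_pos":[-68.1,-66,-2.9],"twist":72},{"claw":8.5,"delta_pos":[-68.1,-66,-2.9],"twist":72},{"claw":8.5,"delta_pos":[-68.1,-66,-2.9],"twist":72},{"claw":8.5,"delta_pos":[-68.1,-66,-2.9],"twist":72},{"claw":8.5,"delta_pos":[-68.1,-66,-2.9],"twist":72},{"claw":8.5,"delta_pos":[-68.1,-66,-2.9],"twist":72},{"claw":8.5,"delta_pos":[-68.1,-66,-2.9],"twist":72},{"claw":8.5,"delta_pos":[-68.1,-66,-2.9],"twist":72}]}}

```text
clock: 2.8
tcp_pos: [0.5294, -0.117, 0.2545]
orientation: [0.0, 0.707, 0.707, 0.0]
wrist_force: [1.1, -0.0, -0.1]
finger_gap: 0.0851
```

```bash
python3 -c "
from h import *
go(.622,-.29,.26,90)"
```

```text
go [-17.31, 9.25, -0.55] twist 0.1 rows> 3.1 now [ 0.5294 -0.117   0.2545] yaw 90.1 t 2.8
```

>>> {"fn": "play_rows", "kwargs": {"moves": [{"claw":8.5,"delta_pos":[-17.3,9.2,-0.5],"twist":0},{"claw":8.5,"delta_pos":[-17.3,9.2,-0.5],"twist":0},{"claw":8.5,"delta_pos":[-17.3,9.2,-0.5],"twist":0},{"claw":8.5,"delta_pos":[-17.3,9.2,-0.5],"twist":0},{"claw":8.5,"delta_pos":[-17.3,9.2,-0.5],"twist":0}]}}

```text
clock: 3.42
tcp_pos: [0.6206, -0.2882, 0.2582]
orientation: [-0.001, 0.707, 0.707, -0.0]
wrist_force: [-0.0, -0.2, 0.4]
finger_gap: 0.0852
```

```bash
python3 -c "
from h import *
go(.622,-.29,.26,90)
C=cam('wrist'); i,T=C
s=get_state(); p=s['tcp_pos']; print('cam',-T[:3,:3].T@T[:3,3]-p, T[2,:3], i['fx'])
print('tcp px',proj('wrist',p,C),'dial est',proj('wrist',[.622,-.29,.096],C))
snap('wrist','w1.png')
for q in ['feed_dial','feed_dial_grip']: print(q,spotter.spot_in('wrist',q)[:2])
"
```

```text
go [-0.18, 0.14, -0.18] twist 0.0 rows> 0.0 now [ 0.6206 -0.2882  0.2582] yaw 90.0 t 3.425
cam [-0.00072346  0.07312013  0.14289501] [-0.00309219 -0.28215325 -0.95936436] 351.5181347683602
tcp px [280.32856754 276.6773756 ] dial est [281.08314374 194.26107583]
feed_dial [{'extent': [251.0, 165.2, 303.6, 222.7], 'conf': 0.73}, {'extent': [0.6, 193.0, 158.3, 236.9], 'conf': 0.31}]
feed_dial_grip [{'extent': [248.8, 165.7, 304.0, 228.0], 'conf': 0.95}]
```

View pics/w1.png

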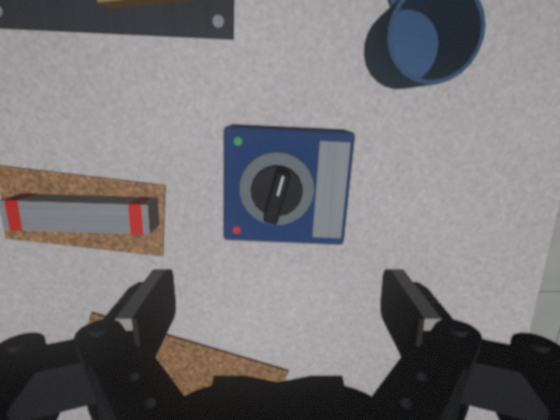

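Picture 3 (wrist): the dial is at (277,192). Its bar runs from about (271,220) to (284,170), so its yaw is about 75°. The red mark at (236,230) is probably off, about 150° anticlockwise from there.

```bash
python3 -c "
from h import *
C=cam('wrist')
import cv2
im=cv2.imread('pics/w1.png'); cv2.imwrite('pics/w1c.png',cv2.resize(im[130:250,215:365],None,fx=5,fy=5,interpolation=2))
g=im.max(2).astype(float)
m=((im.max(2)<45)).astype(np.uint8); m[:, :245]=0; m[:,305:]=0; m[:160]=0; m[228:]=0
for uv,z in (((277,192),.064),((277,192),.096),((278,190),.064)): print(uv,z,back('wrist',uv,z,C))
print('box',[back('wrist',u,.05,C)[:2].round(3) for u in ((232,132),(353,136),(343,243),(225,239))])
print('block end pts', [back('wrist',u,.038,C)[:2].round(3) for u in ((6,199),(151,199),(158,232),(8,232))])
print('disc ring',back('wrist',(277,188),.055,C))
"
```

```text
(277, 192) 0.064 [ 0.61838221 -0.29429656  0.064     ]
(277, 192) 0.096 [ 0.61847425 -0.28662273  0.096     ]
(278, 190) 0.064 [ 0.61936817 -0.29226486  0.064     ]
box [array([ 0.574, -0.237]), array([ 0.693, -0.241]), array([ 0.689, -0.354]), array([ 0.563, -0.35 ])]
block end pts [array([ 0.327, -0.309]), array([ 0.483, -0.309]), array([ 0.487, -0.346]), array([ 0.322, -0.346])]
disc ring [ 0.61835167 -0.29229433  0.055     ]
```

View pics/w1c.png

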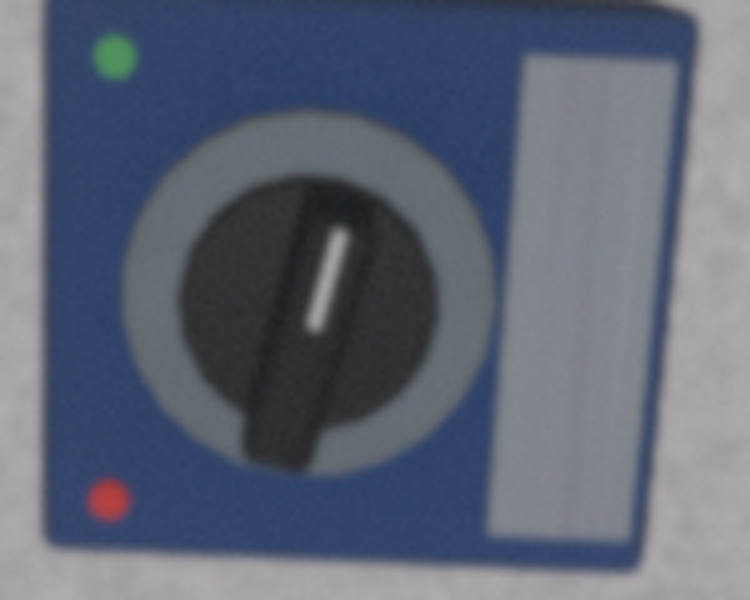

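Picture 4 (crop): the white mark gives a bar yaw of 74°, and the dial centre is about (0.619, -0.2905). Next I grip it and turn.

```bash
python3 -c "
from h import *
go(.619,-.2905,.071,74)"
```

```text
go [-0.42, -0.15, 18.9] twist 16.2 rows> 3.0 now [ 0.6205 -0.2863  0.26  ] yaw 90.2 t 3.575
```

>>> {"fn": "play_rows", "kwargs": {"moves": [{"claw":5,"delta_pos":[-0.4,-0.15,6],"twist":16},{"claw":5,"delta_pos":[-0.4,-0.15,12],"twist":16},{"claw":5,"delta_pos":[-0.4,-0.15,16],"twist":16},{"claw":5,"delta_pos":[-0.4,-0.15,18.9],"twist":16},{"claw":5,"delta_pos":[-0.4,-0.15,18.9],"twist":16},{"claw":1,"delta_pos":[-0.4,-0.15,18.9],"twist":16},{"claw":1,"delta_pos":[-0.4,-0.15,18.9],"twist":16},{"claw":1,"delta_pos":[-0.4,-0.15,18.9],"twist":16},{"claw":1,"delta_pos":[-0.4,-0.15,18.9],"twist":16},{"claw":1,"delta_pos":[-0.4,-0.15,18.9],"twist":16}], "force": 30}}

```text
clock: 4.82
tcp_pos: [0.6204, -0.2921, 0.0729]
orientation: [0.001, 0.798, 0.602, 0.001]
wrist_force: [-1.3, 2.0, 7.7]
finger_gap: 0.0129
```

```bash
python3 -c "
from h import *
go(.619,-.2905,.071,74); s=get_state(); print(s['wrist_force'],s['ft_torque'],s['finger_gap'])"
```

```text
go [0.12, -0.18, 0.19] twist 0.1 rows> 0.0 now [ 0.6204 -0.2921  0.0729] yaw 74.1 t 4.825
[-1.29141413  1.99998545  7.7010068 ] [ 0.40024273  0.34399151 -0.03927807] 0.01293637951402396
```

>>> {"fn": "play_rows", "kwargs": {"moves": [{"claw":1,"delta_pos":[0,0,-0.2],"twist":-8},{"claw":1,"delta_pos":[0,0,-0.3],"twist":-18},{"claw":1,"delta_pos":[0,0,-0.3],"twist":-28},{"claw":1,"delta_pos":[0,0,-0.3],"twist":-38},{"claw":1,"delta_pos":[0,0,-0.3],"twist":-48},{"claw":1,"delta_pos":[0,0,-0.3],"twist":-58},{"claw":1,"delta_pos":[0,0,-0.3],"twist":-68},{"claw":1,"delta_pos":[0,0,-0.3],"twist":-78},{"claw":1,"delta_pos":[0,0,-0.3],"twist":-88},{"claw":1,"delta_pos":[0,0,-0.3],"twist":-98},{"claw":1,"delta_pos":[0,0,-0.3],"twist":-108},{"claw":1,"delta_pos":[0,0,-0.3],"twist":-108}]}}

```text
clock: 6.32
tcp_pos: [0.6151, -0.2959, 0.0731]
orientation: [-0.004, -0.015, 1.0, -0.003]
wrist_force: [-10.0, -10.3, -1.4]
finger_gap: 0.0132
```

```bash
python3 -c "
from h import *
go(.619,-.2905,.071,182); s=get_state(); print(s['wrist_force'],s['ft_torque'],s['finger_gap'])"
```

```text
go [-0.41, 0.53, 0.21] twist -0.3 rows> 0.1 now [ 0.6151 -0.2959  0.0731] yaw -178.3 t 6.325
[-10.02152757 -10.34563924  -1.36845271] [-2.02353789  2.26377858 -1.41570123] 0.013167429598709417
```

>>> {"fn": "play_rows", "kwargs": {"moves": [{"claw":5,"delta_pos":[0,0,0],"twist":0},{"claw":5,"delta_pos":[0,0,0],"twist":0},{"claw":5,"delta_pos":[0,0,-4],"twist":0},{"claw":5,"delta_pos":[0,0,-10],"twist":0},{"claw":5,"delta_pos":[0,0,-14],"twist":0},{"claw":5,"delta_pos":[0,0,-14],"twist":0},{"claw":5,"delta_pos":[0,0,-14],"twist":0}]}}

```text
clock: 7.2
tcp_pos: [0.6196, -0.2913, 0.2131]
orientation: [0.0, -0.019, 1.0, 0.0]
wrist_force: [-0.3, 1.7, 0.1]
finger_gap: 0.0502
```

```bash
python3 -c "
from h import *
go(.619,-.2905,.071,182); s=get_state(); print(s['wrist_force'],s['ft_torque'],s['finger_gap'])
C=cam('wrist'); c=proj('wrist',[.619,-.2905,.07],C); print(c)
a=int(max(c[0]-75,0));b=int(max(c[1]-60,0))
snap('wrist','w2c.png',(a,b,a+150,b+120),5); print(a,b)
for p in ((.618,-.292,.064),(.62,-.289,.064)): print(proj('wrist',p,C)-[a,b])"
```

```text
go [0.06, 0.08, 14.21] twist 0.1 rows> 2.3 now [ 0.6196 -0.2913  0.2131] yaw -177.9 t 7.2
[-0.27100403  1.65335166  0.06382945] [0.02153092 0.01405894 0.00603205] 0.05020915024828958
[277.15773836 196.85711413]
202 136
[73.44933027 57.93240104]
[76.87399465 60.32629724]
```

View pics/w2c.png

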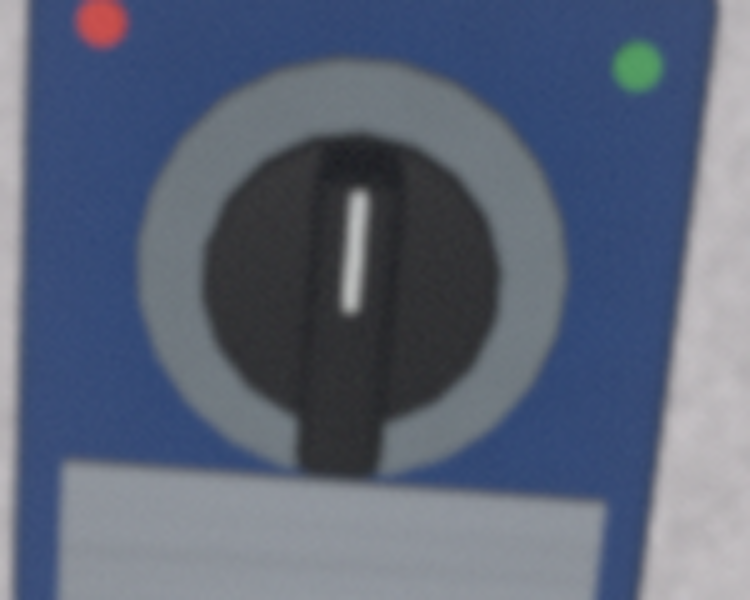

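Picture 5: the bar now points at yaw of about 177°, midway between red and green, and the torque spiked at the end. I'll confirm the end stop with one gentle regrip.

```bash
python3 -c "
from h import *
p=back('wrist',(272.4,191),.064); print(p)
go(p[0],p[1],.076,177)"
```

```text
[ 0.6145184 -0.294351   0.064    ]
go [0.47, -0.31, 13.6] twist 5.1 rows> 2.2 now [ 0.6191 -0.2911  0.212 ] yaw -177.9 t 7.25
```

>>> {"fn": "play_rows", "kwargs": {"moves": [{"claw":5,"delta_pos":[0.3,-0.3,6],"twist":5},{"claw":5,"delta_pos":[0.3,-0.3,11],"twist":5},{"claw":5,"delta_pos":[0.3,-0.3,13.6],"twist":5},{"claw":5,"delta_pos":[0.3,-0.3,13.6],"twist":5},{"claw":1,"delta_pos":[0.3,-0.3,13.6],"twist":5},{"claw":1,"delta_pos":[0.3,-0.3,13.6],"twist":5},{"claw":1,"delta_pos":[0.3,-0.3,13.6],"twist":5},{"claw":1,"delta_pos":[0.3,-0.3,13.6],"twist":5}], "force": 20}}

```text
clock: 8.25
tcp_pos: [0.6175, -0.2962, 0.0791]
orientation: [0.002, 0.026, 1.0, -0.001]
wrist_force: [-1.2, -2.3, 6.0]
finger_gap: 0.0133
```

>>> {"fn": "play_rows", "kwargs": {"moves": [{"claw":1,"delta_pos":[0,0,0],"twist":-2},{"claw":1,"delta_pos":[0,0,0],"twist":-4},{"claw":1,"delta_pos":[0,0,0],"twist":-4}]}}

```text
clock: 8.62
tcp_pos: [0.6171, -0.2962, 0.0792]
orientation: [0.001, -0.008, 1.0, -0.001]
wrist_force: [-1.0, -2.3, 6.1]
finger_gap: 0.0132
```

```bash
python3 -c "
from h import *
go(.616,-.294,.071,177); s=get_state(); print(s['wrist_force'],s['ft_torque'],s['finger_gap'])"
```

```text
go [0.11, 0.22, 0.82] twist 4.0 rows> 0.4 now [ 0.6171 -0.2962  0.0792] yaw -179.0 t 8.625
[-1.01995298 -2.34401632  6.10838036] [-0.55997437  0.24767023 -0.75529947] 0.013198634689078557
```

>>> {"fn": "play_rows", "kwargs": {"moves": [{"claw":1,"delta_pos":[0,0,0],"twist":4},{"claw":6,"delta_pos":[0,0,0],"twist":4},{"claw":6,"delta_pos":[0,0,0],"twist":4},{"claw":6,"delta_pos":[0,0,-6],"twist":4},{"claw":6,"delta_pos":[0,0,-12],"twist":2},{"claw":6,"delta_pos":[6,-5,-14],"twist":2},{"claw":6,"delta_pos":[12,-28,-15],"twist":2},{"claw":6,"delta_pos":[12,-28,-15],"twist":2},{"claw":6,"delta_pos":[12,-28,-15],"twist":2},{"claw":6,"delta_pos":[12,-28,-15],"twist":2},{"claw":6,"delta_pos":[12,-28,-15],"twist":2},{"claw":6,"delta_pos":[12,-28,-15],"twist":2}]}}

```text
clock: 10.12
tcp_pos: [0.5015, -0.5768, 0.2258]
orientation: [-0.0, 0.008, 1.0, 0.001]
wrist_force: [0.8, 0.9, -0.1]
finger_gap: 0.0603
```

```bash
python3 -c "
from h import *
go(.497,-.108,.1,180)
snap('wrist','w3.png')
for q in ['offcut1_center','bin_in','jig','stop_screw','setting_block']: print(q,[(round(d['conf'],2),d['extent']) for d in spotter.spot_in('wrist',q)[:4]])
C=cam('wrist')
for p in ((.497,-.108,.03),(.486,.083,.03)): print(proj('wrist',p,C))"
```

```text
go [1.21, 46.87, 12.58] twist -0.9 rows> 7.8 now [ 0.5015 -0.5768  0.2258] yaw 179.1 t 10.125
offcut1_center []
bin_in []
jig []
stop_screw []
setting_block [(0.9, [499.2, 0.0, 558.6, 161.2])]
[754.31005581 170.98884605]
[957.06405909 156.7857938 ]
```

View pics/w3.png

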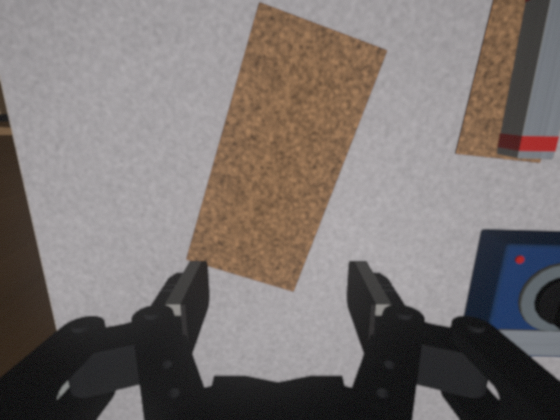

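Picture 6: I got the sign of tool y wrong and ended up over the spare pad. Nothing was touched. From here on I take every delta from the helper.

```bash
python3 -c "
from h import *
go(.49,-.02,.26,180)"
```

```text
go [2.05, 55.54, -3.19] twist -0.8 rows> 8.9 now [ 0.5028 -0.5757  0.2281] yaw 179.2 t 10.425
```

>>> {"fn": "play_rows", "kwargs": {"moves": [{"claw":6,"delta_pos":[2,55.5,-3.2],"twist":-0.8},{"claw":6,"delta_pos":[2,55.5,-3.2],"twist":-0.8},{"claw":6,"delta_pos":[2,55.5,-3.2],"twist":-0.8},{"claw":6,"delta_pos":[2,55.5,-3.2],"twist":-0.8},{"claw":6,"delta_pos":[2,55.5,-3.2],"twist":-0.8},{"claw":6,"delta_pos":[2,55.5,-3.2],"twist":-0.8},{"claw":6,"delta_pos":[2,55.5,-3.2],"twist":-0.8},{"claw":6,"delta_pos":[2,55.5,-3.2],"twist":-0.8},{"claw":6,"delta_pos":[2,55.5,-3.2],"twist":-0.8},{"claw":6,"delta_pos":[2,55.5,-3.2],"twist":-0.8},{"claw":6,"delta_pos":[2,55.5,-3.2],"twist":-0.8}]}}

```text
clock: 11.8
tcp_pos: [0.4906, -0.0214, 0.2596]
orientation: [0.001, 0.0, 1.0, -0.0]
wrist_force: [0.2, -1.1, 0.0]
finger_gap: 0.0599
```

```bash
python3 -c "
from h import *
go(.497,-.108,.1,180)
snap('wrist','w4.png')
for q in ['offcut1_center','bin_in','jig','stop_screw','setting_block']: print(q,[(round(d['conf'],2),d['extent']) for d in spotter.spot_in('wrist',q)[:4]])
C=cam('wrist')
for p in ((.497,-.108,.03),(.486,.083,.03)): print(proj('wrist',p,C))"
```

```text
go [-0.64, -8.66, 15.96] twist -0.0 rows> 2.9 now [ 0.4906 -0.0214  0.2596] yaw 180.0 t 11.8
offcut1_center [(0.73, [179.3, 134.3, 223.2, 220.4]), (0.2, [244.2, 370.2, 324.0, 380.8])]
bin_in [(0.85, [506.0, 0.0, 559.3, 179.1])]
jig [(0.7, [163.4, 7.8, 435.9, 383.5])]
stop_screw [(0.7, [276.8, 311.5, 304.7, 346.8])]
setting_block [(0.96, [1.9, 68.8, 15.8, 169.0]), (0.23, [413.7, 385.1, 443.4, 400.4])]
[197.75034805 184.03603661]
[375.59993532 173.01571315]
```

View pics/w4.png

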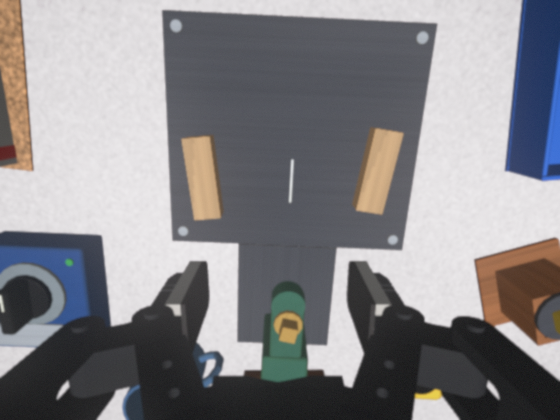

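Picture 7: off-cut 2 is at (202,178) and off-cut 1 at (381,171), with the screw at (288,325). Only two off-cuts are on the bed.

```bash
python3 -c "
from h import *
np.set_printoptions(precision=4,suppress=True)
C=cam('wrist')
def R(n,pts,z):
    p=np.array([back('wrist',u,z,C)[:2] for u in pts]); r=cv2.minAreaRect((p*1000).astype(np.float32)); d=(p[2]+p[3]-p[0]-p[1]); print(n,p.mean(0),r[1],'axis yaw',np.degrees(np.arctan2(d[1],d[0])))
R('o2',[(183,138),(211,136),(221,218),(196,220)],.03)
R('o1',[(376,128),(403,132),(383,214),(359,211)],.03)
R('jig',[(163,10),(436,23),(402,249),(172,241)],.006)
R('tongue',[(238,248),(336,248),(327,345),(237,343)],.006)
for z in (.1,.11,.12): print('flange',back('wrist',(288,325),z,C))
im=cv2.imread('pics/w4.png'); cv2.imwrite('pics/w4c.png',cv2.resize(im[270:385,215:365],None,fx=5,fy=5,interpolation=2))
p=back('wrist',(202,178),.03,C); go(.497,-.108,.035,180)
"
```

```text
o2 [ 0.4919 -0.1021] (89.89940643310547, 29.28777503967285) axis yaw 4.169291094751835
o1 [0.4856 0.0876] (28.55455207824707, 90.06790924072266) axis yaw -8.271855609254583
jig [ 0.454  -0.0043] (278.29150390625, 248.7120361328125) axis yaw -2.8277830464890044
tongue [ 0.65  -0.014] (118.9537353515625, 139.7172088623047) axis yaw -2.6190576753013812
flange [ 0.6248 -0.0123  0.1   ]
flange [ 0.6179 -0.0126  0.11  ]
flange [ 0.6111 -0.0129  0.12  ]
go [-0.66, -8.5, 22.4] twist -0.2 rows> 3.8 now [ 0.4907 -0.023   0.259 ] yaw 179.8 t 12.1
```

View pics/w4c.png

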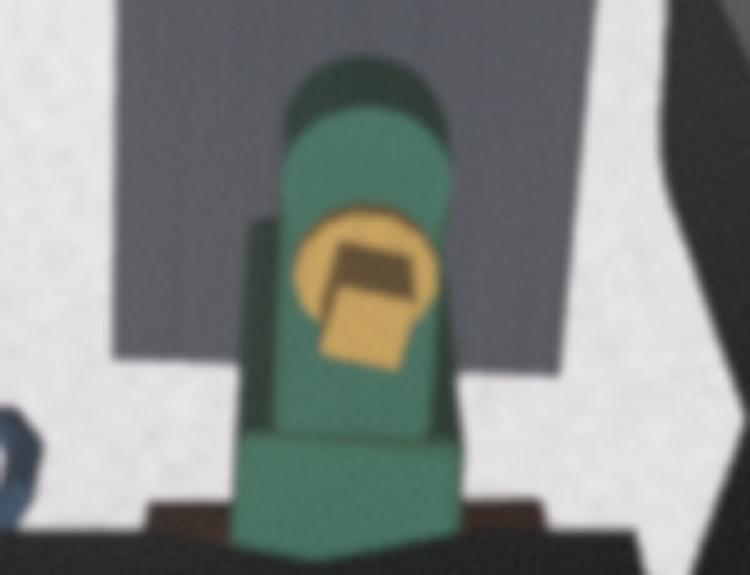

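Picture 8 (crop): the screw square's edges are tilted so its yaw is about -10° mod 90, and the screw axis is about (0.6195, -0.0125). Next I pick off-cut 2.

```bash
python3 -c "
from h import *
go(.492,-.1025,.011,184)"
```

```text
go [-0.16, -7.95, 24.8] twist -4.2 rows> 4.2 now [ 0.4907 -0.023   0.259 ] yaw 179.8 t 12.1
```

>>> {"fn": "play_rows", "kwargs": {"moves": [{"claw":6,"delta_pos":[-0.15,-6,3],"twist":-4},{"claw":6,"delta_pos":[-0.15,-8,9],"twist":-4},{"claw":6,"delta_pos":[-0.15,-8,15],"twist":-4},{"claw":6,"delta_pos":[-0.15,-8,21],"twist":-4},{"claw":6,"delta_pos":[-0.15,-8,24],"twist":-4},{"claw":6,"delta_pos":[-0.15,-8,24.8],"twist":-4},{"claw":6,"delta_pos":[-0.15,-8,24.8],"twist":-4},{"claw":2,"delta_pos":[-0.15,-8,24.8],"twist":-4},{"claw":2,"delta_pos":[-0.15,-8,24.8],"twist":-4},{"claw":2,"delta_pos":[-0.15,-8,24.8],"twist":-4},{"claw":2,"delta_pos":[-0.15,-8,24.8],"twist":-4},{"claw":2,"delta_pos":[-0.15,-8,15],"twist":-4}], "force": 40}}

```text
clock: 13.6
tcp_pos: [0.4887, -0.1006, 0.0712]
orientation: [-0.004, -0.034, 0.999, 0.002]
wrist_force: [1.5, 0.4, 0.5]
finger_gap: 0.0288
```

```bash
python3 -c "
from h import *
go(.405,.30,.17,180)"
```

```text
go [5.65, 40.53, -9.88] twist 3.9 rows> 6.7 now [ 0.4887 -0.1006  0.0712] yaw -176.1 t 13.6
```

>>> {"fn": "play_rows", "kwargs": {"moves": [{"claw":2,"delta_pos":[0,0,-6],"twist":4},{"claw":2,"delta_pos":[5.6,40.5,-9.5],"twist":4},{"claw":2,"delta_pos":[5.6,40.5,-9.5],"twist":4},{"claw":2,"delta_pos":[5.6,40.5,-9.5],"twist":4},{"claw":2,"delta_pos":[5.6,40.5,-9.5],"twist":4},{"claw":2,"delta_pos":[5.6,40.5,-9.5],"twist":4},{"claw":2,"delta_pos":[5.6,40.5,-9.5],"twist":4},{"claw":2,"delta_pos":[5.6,40.5,-9.5],"twist":4},{"claw":2,"delta_pos":[5.6,40.5,-9.5],"twist":4}]}}

```text
clock: 14.72
tcp_pos: [0.4081, 0.3008, 0.1694]
orientation: [0.001, -0.001, 1.0, 0.0]
wrist_force: [-0.3, 0.3, -1.0]
finger_gap: 0.0289
```

```bash
python3 -c "
from h import *
go(.40,.295,.045,180)
im=snap('wrist','w5.png'); print([(round(d['conf'],2),d['extent']) for d in spotter.spot_in('wrist','bin_in')[:2]])
C=cam('wrist'); print(get_state()['finger_gap'])
for dx in (-.09,.09):
  for dy in (-.09,.09): print(proj('wrist',[.392+dx,.321+dy,.06],C).round())
"
```

```text
go [0.81, -0.58, 12.44] twist 0.1 rows> 2.0 now [0.4081 0.3008 0.1694] yaw -179.9 t 14.725
[(0.88, [165.9, 26.4, 450.6, 294.3])]
0.029069492219062507
[174.  54.]
[446.  54.]
[193. 297.]
[416. 296.]
```

>>> {"fn": "play_rows", "kwargs": {"moves": [{"claw":2,"delta_pos":[0.8,-0.6,6],"twist":0},{"claw":2,"delta_pos":[0.8,-0.6,12],"twist":0},{"claw":2,"delta_pos":[0.8,-0.6,12.4],"twist":0},{"claw":2,"delta_pos":[0.8,-0.6,12.4],"twist":0},{"claw":5,"delta_pos":[0.8,-0.6,12.4],"twist":0},{"claw":5,"delta_pos":[0.8,-0.6,12.4],"twist":0},{"claw":5,"delta_pos":[0.8,-0.6,7],"twist":0},{"claw":6,"delta_pos":[0.8,-0.6,1],"twist":0},{"claw":6,"delta_pos":[0.8,-0.6,-4],"twist":0},{"claw":6,"delta_pos":[0.8,-0.6,-4],"twist":0}]}}

```text
clock: 16.08
tcp_pos: [0.4036, 0.294, 0.2145]
orientation: [0.005, 0.001, 1.0, 0.003]
wrist_force: [0.4, -1.0, -1.3]
finger_gap: 0.0601
```

```bash
python3 -c "
from h import *
go(.4856,.0876,.2,172)"
```

```text
go [-8.24, -20.63, 1.45] twist 7.9 rows> 3.6 now [0.4036 0.294  0.2145] yaw 179.9 t 16.075
```

>>> {"fn": "play_rows", "kwargs": {"moves": [{"claw":6,"delta_pos":[-8.2,-20.6,1],"twist":8},{"claw":6,"delta_pos":[-8.2,-20.6,1],"twist":8},{"claw":6,"delta_pos":[-8.2,-20.6,1],"twist":8},{"claw":6,"delta_pos":[-8.2,-20.6,1],"twist":8},{"claw":6,"delta_pos":[-8.2,-20.6,1],"twist":8}]}}

```text
clock: 16.7
tcp_pos: [0.4828, 0.0842, 0.1982]
orientation: [-0.0, 0.073, 0.997, -0.0]
wrist_force: [0.6, 0.8, -0.9]
finger_gap: 0.0598
```

```bash
python3 -c "
from h import *
im=snap('wrist','w6.png'); C=cam('wrist'); print([(round(d['conf'],2),d['extent'],back('wrist',[(d['extent'][0]+d['extent'][2])/2,(d['extent'][1]+d['extent'][3])/2],.025,C)) for d in spotter.spot_in('wrist','offcut1_center')[:3]])
print(proj('wrist',[.4856,.0876,.03],C))
hsv=cv2.cvtColor(im,cv2.COLOR_BGR2HSV); m=cv2.inRange(hsv,(10,60,90),(25,200,255)); n,l,st,ce=cv2.connectedComponentsWithStats(m)
for k in range(1,n):
  if st[k,4]>800:
    pts=np.argwhere(l==k)[:,::-1].astype(np.float32); w=np.array([back('wrist',p,.03,C)[:2] for p in pts[::7]])*1000; r=cv2.minAreaRect(w.astype(np.float32)); print(st[k],r)
go(.4856,.0876,.011,172)"
```

```text
[(0.58, [477.7, 0.5, 532.7, 119.9], array([0.40032702, 0.29004177, 0.025     ]))]
[279.48844825 194.29552136]
[ 481    0   52  117 5482] ((400.4367370605469, 286.9810791015625), (88.21266174316406, 39.41189956665039), 0.34116503596305847)
[ 265  141   36   99 3317] ((483.7457275390625, 89.88886260986328), (30.362319946289062, 91.515380859375), 80.51932525634766)
[ 425  236  108   91 3436] ((602.6837768554688, 268.7245788574219), (69.57636260986328, 92.21824645996094), 17.68585968017578)
[ 511  321   49   58 1579] ((686.3300170898438, 338.90399169921875), (81.86991119384766, 35.07441711425781), 43.16963577270508)
go [-0.35, 0.18, 18.74] twist -0.2 rows> 3.0 now [0.4819 0.0863 0.1984] yaw 171.8 t 16.8
```

>>> {"fn": "play_rows", "kwargs": {"moves": [{"claw":6,"delta_pos":[-0.2,0.3,6],"twist":1},{"claw":6,"delta_pos":[-0.2,0.3,12],"twist":1},{"claw":6,"delta_pos":[-0.2,0.3,17],"twist":1},{"claw":6,"delta_pos":[-0.2,0.3,18.7],"twist":1},{"claw":6,"delta_pos":[-0.2,0.3,18.7],"twist":1},{"claw":2,"delta_pos":[-0.2,0.3,18.7],"twist":1},{"claw":2,"delta_pos":[-0.2,0.3,18.7],"twist":1},{"claw":2,"delta_pos":[-0.2,0.3,18.7],"twist":1},{"claw":2,"delta_pos":[-0.2,0.3,18.7],"twist":1},{"claw":2,"delta_pos":[-0.2,0.3,13],"twist":1},{"claw":2,"delta_pos":[-0.2,0.3,7],"twist":1},{"claw":2,"delta_pos":[-0.2,0.3,3],"twist":1}]}}

```text
clock: 18.3
tcp_pos: [0.4856, 0.0889, 0.1721]
orientation: [0.002, 0.08, 0.997, 0.0]
wrist_force: [1.8, -0.4, -0.2]
finger_gap: 0.029
```

```bash
python3 -c "
from h import *
go(.40,.35,.17,180); print(get_state()['finger_gap'])"
```

```text
go [12.6, 24.42, 0.21] twist -9.1 rows> 4.4 now [0.4856 0.0889 0.1721] yaw 170.9 t 18.3
0.028971054432817937
```

>>> {"fn": "play_rows", "kwargs": {"moves": [{"claw":2,"delta_pos":[12.6,24.4,0],"twist":-9},{"claw":2,"delta_pos":[12.6,24.4,0],"twist":-9},{"claw":2,"delta_pos":[12.6,24.4,0],"twist":-9},{"claw":2,"delta_pos":[12.6,24.4,0],"twist":-9},{"claw":2,"delta_pos":[12.6,24.4,0],"twist":-9},{"claw":2,"delta_pos":[12.6,24.4,6],"twist":-9},{"claw":2,"delta_pos":[12.6,24.4,12],"twist":-9},{"claw":2,"delta_pos":[12.6,24.4,12.5],"twist":-9},{"claw":5,"delta_pos":[12.6,24.4,12.5],"twist":-9},{"claw":5,"delta_pos":[12.6,24.4,12.5],"twist":-9},{"claw":5,"delta_pos":[12.6,24.4,7],"twist":-9},{"claw":6,"delta_pos":[12.6,24.4,1],"twist":-9}]}}

```text
clock: 19.8
tcp_pos: [0.3994, 0.3499, 0.1618]
orientation: [0.001, 0.001, 1.0, 0.001]
wrist_force: [1.5, 0.8, 0.5]
finger_gap: 0.0596
```

```bash
python3 -c "
from h import *
go(.41,-.20,.27,180);go(.41,-.32,.22,180)"
```

```text
go [-1.2, -54.99, -10.82] twist -0.1 rows> 9.0 now [0.3994 0.3499 0.1618] yaw 179.9 t 19.8
go [-1.23, -66.99, -5.82] twist -0.1 rows> 10.8 now [0.3994 0.3499 0.1618] yaw 179.9 t 19.8
```

>>> {"fn": "play_rows", "kwargs": {"moves": [{"claw":6,"delta_pos":[-1.2,-67,-6],"twist":0},{"claw":6,"delta_pos":[-1.2,-67,-6],"twist":0},{"claw":6,"delta_pos":[-1.2,-67,-6],"twist":0},{"claw":6,"delta_pos":[-1.2,-67,-6],"twist":0},{"claw":6,"delta_pos":[-1.2,-67,-6],"twist":0},{"claw":6,"delta_pos":[-1.2,-67,-6],"twist":0},{"claw":6,"delta_pos":[-1.2,-67,-6],"twist":0},{"claw":6,"delta_pos":[-1.2,-67,-6],"twist":0},{"claw":6,"delta_pos":[-1.2,-67,-6],"twist":0},{"claw":6,"delta_pos":[-1.2,-67,-6],"twist":0},{"claw":6,"delta_pos":[-1.2,-67,-6],"twist":0},{"claw":6,"delta_pos":[-1.2,-67,-6],"twist":0}]}}

```text
clock: 21.3
tcp_pos: [0.41, -0.3245, 0.2211]
orientation: [0.002, 0.003, 1.0, -0.002]
wrist_force: [0.0, 0.6, 0.3]
finger_gap: 0.06
```

```bash
python3 -c "
from h import *
go(.41,-.32,.22,180)
im=snap('wrist','w7.png'); C=cam('wrist'); print([(round(d['conf'],2),d['extent'],back('wrist',[(d['extent'][0]+d['extent'][2])/2,(d['extent'][1]+d['extent'][3])/2],.03,C)) for d in spotter.spot_in('wrist','setting_block')[:3]])
hsv=cv2.cvtColor(im,cv2.COLOR_BGR2HSV)
m=cv2.inRange(hsv,(0,150,100),(8,255,255))|cv2.inRange(hsv,(172,150,100),(180,255,255)); n,l,st,ce=cv2.connectedComponentsWithStats(m)
for k in range(1,n):
  if st[k,4]>60: print(st[k],ce[k],back('wrist',ce[k],.038,C))
sc=imaging.read_camera('scene')[:,:,::-1]; cv2.imwrite('pics/sc1.png',sc[90:240,180:430])
s=spotter.spot_in('scene','offcut1_center'); print([(round(d['conf'],2),d['extent']) for d in s])
a=im; b=cv2.resize(sc[90:270,130:430],None,fx=1.85,fy=1.85); cv2.imwrite('pics/cmb.png',np.vstack([cv2.resize(im,(555,416))[:260],b[:330]]))"
```

```text
go [0.01, 0.45, 0.11] twist -0.4 rows> 0.1 now [ 0.41   -0.3245  0.2211] yaw 179.6 t 21.3
[(0.93, [255.0, 84.6, 289.8, 256.3], array([ 0.39548583, -0.32649248,  0.03      ]))]
[255  94  38  14 490] [273.05102041 100.80204082] [ 0.33195616 -0.32512241  0.038     ]
[254 235  34  11 357] [270.26610644 240.10644258] [ 0.4636664  -0.32918911  0.038     ]
[]
```

View pics/cmb.png

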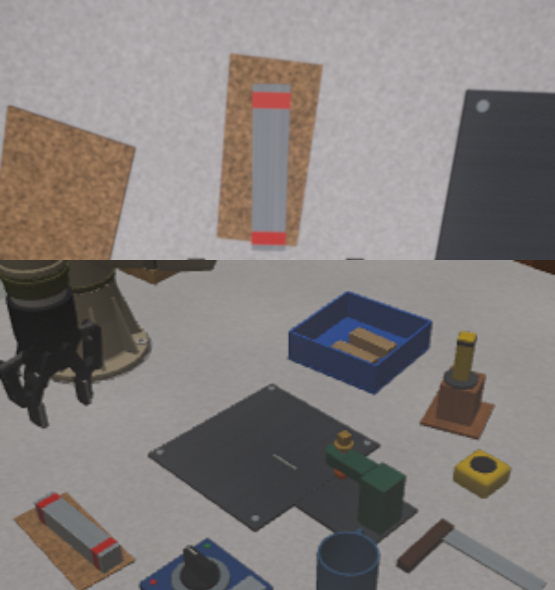

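Picture 9: both off-cuts lie in the bin and the bed is clear. The block is on the small pad, with its red bands at (272,100) and (268,239). That puts its centre at about (0.398, -0.327), yaw -1.8°.

```bash
python3 -c "
from h import *
C=cam('wrist'); k=560/555
P=[back('wrist',(u*k,v*k),.004,C)[:2] for u,v in ((230,53),(322,66),(298,245),(218,238))]
P=np.array(P); print(P.round(3),P.mean(0),cv2.minAreaRect((P*1000).astype(np.float32)))
go(.373,-.3262,.014,178.2)"
```

```text
[[ 0.289 -0.361]
 [ 0.3   -0.273]
 [ 0.485 -0.293]
 [ 0.476 -0.381]] [ 0.38734187 -0.32716253] ((387.11871337890625, -327.09173583984375), (88.57685852050781, 188.6778564453125), 83.74771881103516)
go [3.66, -0.69, 20.57] twist 1.7 rows> 3.3 now [ 0.4096 -0.3193  0.2197] yaw 179.9 t 21.5
```

>>> {"fn": "play_rows", "kwargs": {"moves": [{"claw":6,"delta_pos":[3.6,-0.7,6],"twist":1.7},{"claw":6,"delta_pos":[3.6,-0.7,12],"twist":1.7},{"claw":6,"delta_pos":[3.6,-0.7,17],"twist":1.7},{"claw":6,"delta_pos":[3.6,-0.7,20],"twist":1.7},{"claw":6,"delta_pos":[3.6,-0.7,20.6],"twist":1.7},{"claw":6,"delta_pos":[3.6,-0.7,20.6],"twist":1.7},{"claw":2.5,"delta_pos":[3.6,-0.7,20.6],"twist":1.7},{"claw":2.5,"delta_pos":[3.6,-0.7,20.6],"twist":1.7},{"claw":2.5,"delta_pos":[3.6,-0.7,20.6],"twist":1.7},{"claw":2.5,"delta_pos":[3.6,-0.7,20.6],"twist":1.7},{"claw":2.5,"delta_pos":[3.6,-0.7,20.6],"twist":1.7}], "force": 100}}

```text
clock: 22.88
tcp_pos: [0.3748, -0.3289, 0.015]
orientation: [0.001, 0.016, 1.0, -0.002]
wrist_force: [-0.6, 0.5, 8.1]
finger_gap: 0.0322
```

```bash
python3 -c "
from h import *
go(.45,-.05,.10,177.2); s=get_state(); print(s['wrist_force'],s['finger_gap'])"
```

```text
go [-6.62, 28.11, -8.5] twist 1.0 rows> 4.8 now [ 0.3748 -0.3289  0.015 ] yaw 178.2 t 22.875
[-0.55174576  0.46850137  8.14317594] 0.03216133625213833
```

>>> {"fn": "play_rows", "kwargs": {"moves": [{"claw":2.5,"delta_pos":[0,0,-4],"twist":0},{"claw":2.5,"delta_pos":[0,0,-8],"twist":0},{"claw":2.5,"delta_pos":[-2,6,-10],"twist":1},{"claw":2.5,"delta_pos":[-5,32.7,-10],"twist":1},{"claw":2.5,"delta_pos":[-5,32.7,-10],"twist":1},{"claw":2.5,"delta_pos":[-5,32.7,-10],"twist":1},{"claw":2.5,"delta_pos":[-5,32.7,-10],"twist":1},{"claw":2.5,"delta_pos":[-5,32.7,-10],"twist":1},{"claw":2.5,"delta_pos":[-5,32.7,-10],"twist":1},{"claw":2.5,"delta_pos":[-5,32.7,-10],"twist":1}]}}

```text
clock: 24.12
tcp_pos: [0.4338, -0.0023, 0.1129]
orientation: [0.0, 0.025, 1.0, -0.0]
wrist_force: [1.3, 0.3, -4.2]
finger_gap: 0.0322
```

```bash
python3 -c "
from h import *
go(.4347,-.0036,.025,177.2); s=get_state(); print(s['wrist_force'],s['ft_torque'],s['finger_gap'])
im=snap('wrist','w8.png'); C=cam('wrist')
hsv=cv2.cvtColor(im,cv2.COLOR_BGR2HSV)
m=cv2.inRange(hsv,(0,150,80),(8,255,255))|cv2.inRange(hsv,(172,150,80),(180,255,255)); n,l,st,ce=cv2.connectedComponentsWithStats(m)
for k in range(1,n):
  if st[k,4]>60: print(st[k],ce[k],back('wrist',ce[k],get_state()['tcp_pos'][2]+.024,C))
"
```

```text
go [-0.1, -0.13, 8.79] twist -0.0 rows> 1.4 now [ 0.4338 -0.0023  0.1129] yaw 177.2 t 24.125
[ 1.30277636  0.31738522 -4.15892888] [-0.01119819  0.09713304 -0.0089651 ] 0.03216768328856413
[ 230  182   98   38 3507] [278.40062732 200.38865127] [0.39220889 0.0008355  0.13683229]
```

View pics/w8.png

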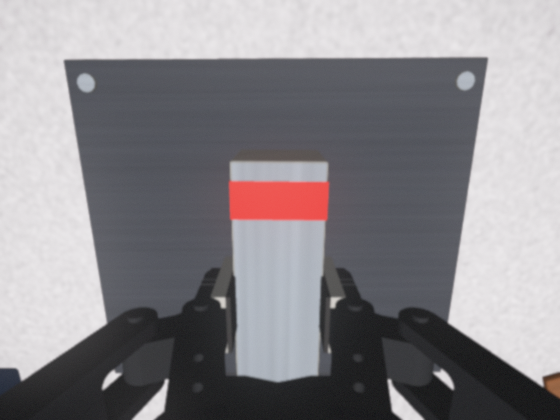

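Picture 10: the block is held straight, with its red band at (278,200). The bed edge at row 58 runs parallel to the tool.

```bash
python3 -c "
from h import *
C=cam('wrist')
print(back('wrist',(276,58.5),.006,C), back('wrist',(65,60),.006,C), back('wrist',(487,57),.006,C))
go(.4347,-.0036,.018,177.2)"
```

```text
[0.33038211 0.00266906 0.006     ] [ 0.32416553 -0.1359648   0.006     ] [0.33658478 0.14099271 0.006     ]
go [-0.09, -0.09, 9.48] twist -0.1 rows> 1.5 now [ 0.4338 -0.0026  0.1128] yaw 177.1 t 24.175
```

>>> {"fn": "play_rows", "kwargs": {"moves": [{"claw":2.5,"delta_pos":[0,-0.1,4],"twist":0},{"claw":2.5,"delta_pos":[0,-0.1,8],"twist":0},{"claw":2.5,"delta_pos":[0,-0.1,9.2],"twist":0},{"claw":2.5,"delta_pos":[0,-0.1,9.4],"twist":0},{"claw":2.5,"delta_pos":[0,-0.1,9.5],"twist":0},{"claw":2.5,"delta_pos":[0,-0.1,9.5],"twist":0},{"claw":2.5,"delta_pos":[0,-0.1,9.5],"twist":0}]}}

```text
clock: 25.05
tcp_pos: [0.4346, -0.0029, 0.0185]
orientation: [0.001, 0.025, 1.0, -0.0]
wrist_force: [-0.1, 0.4, -2.9]
finger_gap: 0.0321
```

```bash
python3 -c "
from h import *
go(.5346,-.008,.018,177.2); s=get_state(); print(s['wrist_force'],s['ft_torque'],s['finger_gap'])"
```

```text
go [-10.01, -0.01, 0.05] twist -0.0 rows> 1.6 now [ 0.4346 -0.0029  0.0185] yaw 177.2 t 25.05
[-0.07344174  0.39875205 -2.90639794] [-0.01270442  0.09306426  0.00459451] 0.03213497805725842
```

>>> {"fn": "play_rows", "kwargs": {"moves": [{"claw":2.5,"delta_pos":[-3,0,0],"twist":0},{"claw":2.5,"delta_pos":[-6,0,0],"twist":0},{"claw":2.5,"delta_pos":[-8,0,0],"twist":0},{"claw":2.5,"delta_pos":[-9,0,0],"twist":0},{"claw":2.5,"delta_pos":[-10,0,0],"twist":0},{"claw":2.5,"delta_pos":[-10,0,0],"twist":0},{"claw":2.5,"delta_pos":[-10,0,0],"twist":0}]}}

```text
clock: 25.92
tcp_pos: [0.5329, -0.0076, 0.0176]
orientation: [-0.0, 0.025, 1.0, 0.0]
wrist_force: [-1.0, 0.7, -4.4]
finger_gap: 0.0321
```

```bash
python3 -c "
from h import *
go(.5346,-.008,.018,177.2); s=get_state(); print(s['wrist_force'],s['ft_torque'],s['finger_gap'])
import numpy as np
snap('wrist','w9.png')
for i in range(3):
  imaging.read_camera('side'); s=get_state(); print(s['wrist_force'],s['ft_torque'],s['tcp_pos'])"
```

```text
go [-0.17, -0.03, -0.04] twist -0.0 rows> 0.0 now [ 0.5329 -0.0076  0.0176] yaw 177.2 t 25.925
[-1.02467904  0.73826242 -4.41425074] [ 0.00705246  0.03880529 -0.02959155] 0.03212219513399673
[ 0.37161221 -0.62760535 -3.90686167] [ 0.02456814  0.10566365 -0.03214883] [ 0.53300627 -0.00766404  0.0176783 ]
[-0.21214067 -0.27423387 -3.04712036] [-0.02568218  0.12382324 -0.04972629] [ 0.53306327 -0.00768676  0.01767313]
[ 0.52833279  0.02741124 -4.21877416] [ 0.01373741  0.09767875 -0.01957248] [ 0.53319495 -0.0076979   0.01771302]
```

View pics/w9.png

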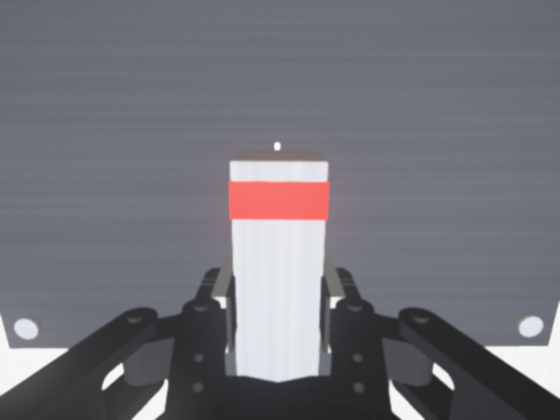

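Picture 11: the block is inserted with no contact. Now I probe the foot by lifting the block in small steps and reading the force.

>>> {"fn": "play_rows", "kwargs": {"moves": [{"claw":2.5,"delta_pos":[0,0,-0.2],"twist":0},{"claw":2.5,"delta_pos":[0,0,-0.4],"twist":0},{"claw":2.5,"delta_pos":[0,0,-0.4],"twist":0},{"claw":2.5,"delta_pos":[0,0,-0.4],"twist":0}]}}

```text
clock: 26.62
tcp_pos: [0.5337, -0.0077, 0.0217]
orientation: [-0.0, 0.025, 1.0, 0.0]
wrist_force: [0.3, 0.0, -4.1]
finger_gap: 0.0322
```

```bash
cat >> h.py <<'E'
def favg(n=4):
    F=[];T=[];P=[]
    for _ in range(n):
        imaging.read_camera('side'); s=get_state(); F.append(s['wrist_force']);T.append(s['ft_torque']);P.append(s['tcp_pos'])
    print('F',np.mean(F,0).round(2),'T',np.mean(T,0).round(3),'P',np.mean(P,0).round(5))
E
python3 -c "
from h import *
favg()"
```

```text
F [-0.19  0.17 -4.35] T [-0.006  0.119 -0.006] P [ 0.53375 -0.00777  0.02169]
```

>>> {"fn": "play_rows", "kwargs": {"moves": [{"claw":2.5,"delta_pos":[0,0,-0.2],"twist":0},{"claw":2.5,"delta_pos":[0,0,-0.2],"twist":0},{"claw":2.5,"delta_pos":[0,0,-0.2],"twist":0}]}}

```text
clock: 27.2
tcp_pos: [0.5337, -0.0078, 0.0235]
orientation: [-0.0, 0.025, 1.0, 0.0]
wrist_force: [1.4, -0.3, -7.9]
finger_gap: 0.0322
```

```bash
python3 -c "
from h import *
favg()"
```

```text
F [ 0.49 -0.41 -7.11] T [0.057 0.224 0.001] P [ 0.53364 -0.00775  0.02356]
```

>>> {"fn": "play_rows", "kwargs": {"moves": [{"claw":2.5,"delta_pos":[0,0,-0.1],"twist":0},{"claw":2.5,"delta_pos":[0,0,-0.1],"twist":0},{"claw":2.5,"delta_pos":[0,0,-0.1],"twist":0}]}}

```text
clock: 27.78
tcp_pos: [0.5336, -0.0077, 0.0246]
orientation: [-0.0, 0.025, 1.0, 0.0]
wrist_force: [0.4, -0.3, -8.3]
finger_gap: 0.0322
```

```bash
python3 -c "
from h import *
favg()"
```

```text
F [ 1.28 -0.01 -8.03] T [0.005 0.288 0.002] P [ 0.53361 -0.00775  0.02462]
```

>>> {"fn": "play_rows", "kwargs": {"moves": [{"claw":2.5,"delta_pos":[0,0,0.4],"twist":0},{"claw":2.5,"delta_pos":[0,0,0.7],"twist":0},{"claw":2.5,"delta_pos":[0,0,0.8],"twist":0},{"claw":2.5,"delta_pos":[0,0,0.8],"twist":0}]}}

```text
clock: 28.48
tcp_pos: [0.5341, -0.0078, 0.0171]
orientation: [0.0, 0.025, 1.0, -0.0]
wrist_force: [0.5, 0.1, -1.1]
finger_gap: 0.0316
```

```bash
python3 -c "
from h import *
favg()"
```

```text
F [-1.18  0.07 -0.21] T [-0.041  0.121  0.002] P [ 0.53414 -0.00782  0.01713]
```

>>> {"fn": "play_rows", "kwargs": {"moves": [{"claw":4.5,"delta_pos":[0,0,0],"twist":0},{"claw":4.5,"delta_pos":[0,0,0],"twist":0},{"claw":4.5,"delta_pos":[0,0,-2],"twist":0},{"claw":5,"delta_pos":[0,0,-7],"twist":0},{"claw":5,"delta_pos":[0,0,-13],"twist":0},{"claw":5,"delta_pos":[0,0,-19],"twist":0},{"claw":5,"delta_pos":[0,0,-25],"twist":0},{"claw":5,"delta_pos":[0,0,-25],"twist":0}]}}

```text
clock: 29.68
tcp_pos: [0.5366, -0.0082, 0.2727]
orientation: [0.005, 0.025, 1.0, -0.001]
wrist_force: [0.6, -0.7, 0.6]
finger_gap: 0.0499
```

```bash
python3 -c "
from h import *
go(.63,.271,.27,270); print(get_state()['joint_pos'])"
```

```text
go [-7.95, 28.35, 0.27] twist -92.8 rows> 8.7 now [ 0.5366 -0.0082  0.2727] yaw 177.2 t 29.675
[-1.65026640e-01  2.20477425e-01  2.31137907e-02  1.36243881e+00
  1.07089256e-04 -1.15833541e-01]
```

>>> {"fn": "play_rows", "kwargs": {"moves": [{"claw":6,"delta_pos":[-8,28.3,0],"twist":-90},{"claw":6,"delta_pos":[-8,28.3,0],"twist":-90},{"claw":6,"delta_pos":[-8,28.3,0],"twist":-90},{"claw":6,"delta_pos":[-8,28.3,0],"twist":-90},{"claw":6,"delta_pos":[-8,28.3,0],"twist":-90},{"claw":6,"delta_pos":[-8,28.3,0],"twist":-90},{"claw":6,"delta_pos":[-8,28.3,0],"twist":-90},{"claw":6,"delta_pos":[-8,28.3,0],"twist":-90},{"claw":6,"delta_pos":[-8,28.3,0],"twist":-90},{"claw":6,"delta_pos":[-8,28.3,0],"twist":-90}]}}

```text
clock: 30.92
tcp_pos: [0.6274, 0.2709, 0.2657]
orientation: [-0.001, -0.689, 0.725, 0.0]
wrist_force: [0.4, -0.4, 0.1]
finger_gap: 0.06
```

```bash
python3 -c "
from h import *
go(.63,.271,.101,270)
im=snap('wrist','w10.png'); C=cam('wrist')
for q in ['driver_grip','rack_mouth']: print(q,[(round(d['conf'],2),d['extent']) for d in spotter.spot_in('wrist',q)[:2]])
c=proj('wrist',[.63,.271,.12],C); a,b=[int(v) for v in c-[90,70]]; print(a,b)
cv2.imwrite('pics/w10c.png',cv2.resize(im[b:b+140,a:a+180],None,fx=4,fy=4,interpolation=2))"
```

```text
go [-0.02, -0.26, 16.47] twist -2.9 rows> 2.6 now [0.6274 0.2709 0.2657] yaw -92.9 t 30.925
driver_grip [(0.78, [246.6, 166.9, 301.4, 237.8])]
rack_mouth [(0.9, [220.5, 127.6, 327.6, 235.7])]
182 124
```

View pics/w10c.png

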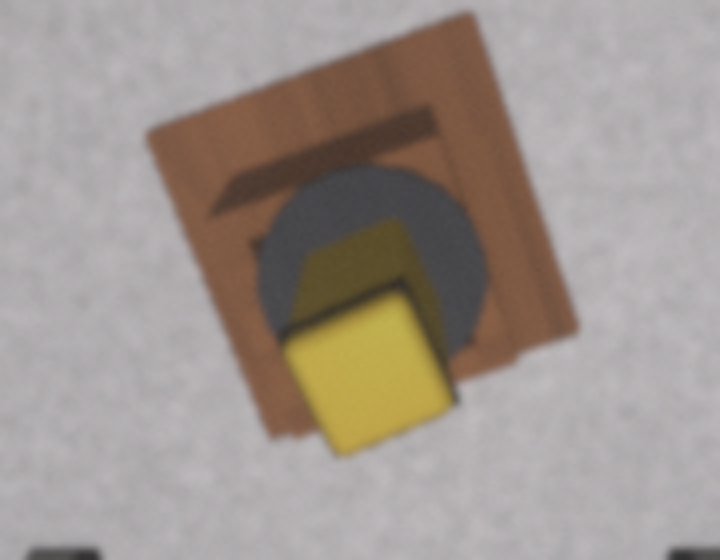

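Picture 12: the handle top is at crop (370,372) and is rotated about 23° anticlockwise from the tool, so I grasp at yaw of about 290°.

```bash
python3 -c "
from h import *
C=cam('wrist'); print(back('wrist',(274.5,217),.159,C),back('wrist',(275,192.75),.081,C))
q=np.array([[282,338],[405,285],[457,402],[343,457]])/4+[182,124]
w=np.array([back('wrist',u,.159,C)[:2] for u in q])*1000; print(cv2.minAreaRect(w.astype(np.float32)))
q=np.array([[148,133],[470,12],[577,330],[270,438]])/4+[182,124]
w=np.array([back('wrist',u,.006,C)[:2] for u in q])*1000; print(cv2.minAreaRect(w.astype(np.float32)))
p=(back('wrist',(274.5,217),.159,C)+back('wrist',(275,192.75),.081,C))/2
go(p[0],p[1],.101,290)"
```

```text
[0.62886559 0.27906014 0.159     ] [0.62888722 0.27939318 0.081     ]
((628.3390502929688, 278.9400329589844), (24.865436553955078, 26.034019470214844), 22.30467987060547)
((631.423095703125, 285.2431945800781), (98.40322875976562, 98.9328384399414), 16.99768829345703)
go [-0.84, -0.1, 16.53] twist -22.9 rows> 2.6 now [0.6275 0.2709 0.2663] yaw -92.9 t 31.075
```

>>> {"fn": "play_rows", "kwargs": {"moves": [{"claw":6,"delta_pos":[-0.8,-0.1,0],"twist":-10},{"claw":6,"delta_pos":[-0.8,-0.1,3],"twist":-20},{"claw":6,"delta_pos":[-0.8,-0.1,8],"twist":-25},{"claw":6,"delta_pos":[-0.8,-0.1,13],"twist":-25},{"claw":6,"delta_pos":[-0.8,-0.1,16],"twist":-25},{"claw":6,"delta_pos":[-0.8,-0.1,16.5],"twist":-25},{"claw":6,"delta_pos":[-0.8,-0.1,16.5],"twist":-25},{"claw":2,"delta_pos":[-0.8,-0.1,16.5],"twist":-25},{"claw":2,"delta_pos":[-0.8,-0.1,16.5],"twist":-25},{"claw":2,"delta_pos":[-0.8,-0.1,16.5],"twist":-25},{"claw":2,"delta_pos":[-0.8,-0.1,16.5],"twist":-25},{"claw":2,"delta_pos":[-0.8,-0.1,16.5],"twist":-25}], "force": 80}}

```text
clock: 32.58
tcp_pos: [0.6302, 0.2793, 0.1038]
orientation: [-0.001, 0.83, -0.558, 0.001]
wrist_force: [0.1, 1.4, 6.3]
finger_gap: 0.0252
```

```bash
python3 -c "
from h import *
go(.629,.279,.30,292); s=get_state();print(s['wrist_force'],s['ft_torque'],s['finger_gap'])"
```

```text
go [-0.02, 0.12, -19.62] twist 0.2 rows> 3.1 now [0.6302 0.2793 0.1038] yaw -67.8 t 32.575
[0.14996395 1.43253864 6.27514839] [-0.06612449  0.08467992 -0.05348564] 0.025235365574511334
```

>>> {"fn": "play_rows", "kwargs": {"moves": [{"claw":2,"delta_pos":[0,0,-6],"twist":0},{"claw":2,"delta_pos":[0,0,-12],"twist":0},{"claw":2,"delta_pos":[0,0,-18],"twist":0},{"claw":2,"delta_pos":[0,0,-18],"twist":0},{"claw":2,"delta_pos":[0,0,-18],"twist":0}]}}

```text
clock: 33.2
tcp_pos: [0.6288, 0.2788, 0.2809]
orientation: [0.0, 0.83, -0.558, -0.0]
wrist_force: [-0.3, -0.2, -1.5]
finger_gap: 0.0255
```

```bash
python3 -c "
from h import *
go(.6195,-.012,.265,260); s=get_state();print(s['wrist_force'],s['ft_torque'],s['finger_gap'],s['joint_pos'])"
```

```text
go [26.58, 11.84, 1.59] twist 32.2 rows> 4.7 now [0.6288 0.2788 0.2809] yaw -67.8 t 33.2
[-0.30190092 -0.24902638 -1.45075548] [ 1.44620634e-02 -3.63595840e-03  5.53865871e-05] 0.025505087904048852 [ 3.00773661e-01  5.54487209e-01  5.35010516e-01  1.55209992e+00
  4.11286312e-05 -1.65710757e+00]
```

>>> {"fn": "play_rows", "kwargs": {"moves": [{"claw":2,"delta_pos":[26.6,11.8,1.6],"twist":32},{"claw":2,"delta_pos":[26.6,11.8,1.6],"twist":32},{"claw":2,"delta_pos":[26.6,11.8,1.6],"twist":32},{"claw":2,"delta_pos":[26.6,11.8,1.6],"twist":32},{"claw":2,"delta_pos":[26.6,11.8,1.6],"twist":32},{"claw":2,"delta_pos":[26.6,11.8,1.6],"twist":32},{"claw":2,"delta_pos":[26.6,11.8,1.6],"twist":32},{"claw":2,"delta_pos":[26.6,11.8,1.6],"twist":32}]}}

```text
clock: 34.2
tcp_pos: [0.6198, -0.0106, 0.2649]
orientation: [-0.0, -0.645, 0.764, 0.001]
wrist_force: [0.3, -0.6, -2.7]
finger_gap: 0.0248
```

```bash
python3 -c "
from h import *
go(.6195,-.012,.265,260)
im=snap('wrist','w11.png'); C=cam('wrist'); s=get_state(); p=np.array(s['tcp_pos'])
print('tip px',proj('wrist',p-[0,0,.0888],C),'screw sq top px',proj('wrist',[.6195,-.012,.126],C),'flange',proj('wrist',[.6195,-.012,.11],C))
im2=im[90:330,160:400]; cv2.imwrite('pics/w11c.png',cv2.resize(im2,None,fx=2.5,fy=2.5,interpolation=2))"
```

```text
go [0.14, 0.0, -0.01] twist 0.3 rows> 0.0 now [ 0.6198 -0.0106  0.2649] yaw -99.7 t 34.2
tip px [275.48444731 213.82825439] screw sq top px [275.87508063 194.16052197] flange [275.91390268 189.73920241]
```

View pics/w11c.png

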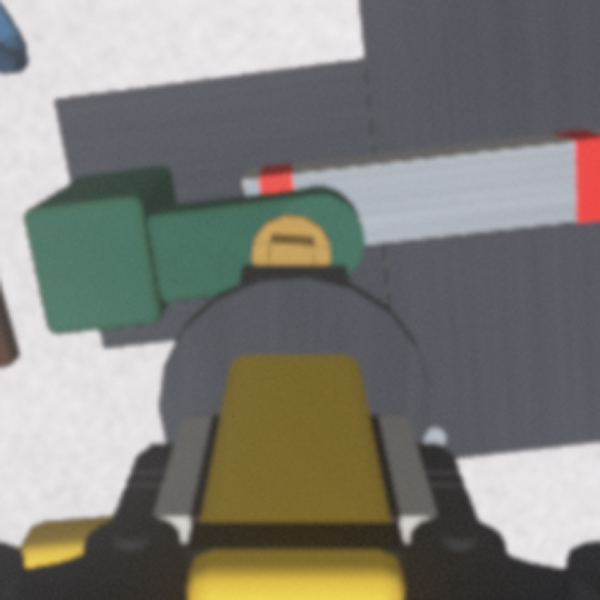

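Picture 13: the screw flange is centred at crop x 291 and the driver axis at x 295, so the sideways offset is about 1.4 mm. The block end with its red band reaches past the screw under the arm.

```bash
python3 -c "
from h import *
C=cam('wrist'); s=get_state(); p=np.array(s['tcp_pos']); r=np.radians(yaw(s['orientation'])); X=np.array([np.cos(r),np.sin(r),0])
print('socket far edge px',proj('wrist',p-[0,0,.0888]+.014*X,C), 'collar far', proj('wrist',p-[0,0,.0228]+.028*X,C))
for z in (.105,.11,.115): print('flange top far/center',proj('wrist',np.array([.6195,-.012,z])+.014*X,C),proj('wrist',[.6195,-.012,z],C))
im=cv2.imread('pics/w11.png'); hsv=cv2.cvtColor(im,cv2.COLOR_BGR2HSV)
m=cv2.inRange(hsv,(10,90,120),(28,255,255)); m[:160]=0; m[205:]=0; m[:,240:250]=0
ys,xs=np.nonzero(m[:,250:310]); print(xs.min()+250,xs.max()+250,ys.min(),ys.max())
for y in range(172,200): 
  t=np.nonzero(m[y,250:310])[0]
  if len(t): print(y,t.min()+250,t.max()+250,end='; ')
print(); print(im[180:194,262:294].sum(2)//3)
"
```

```text
socket far edge px [275.42722527 194.08669607] collar far [274.89442369 198.67191579]
flange top far/center [275.88645185 172.76034967] [275.9252473  188.44720032]
flange top far/center [275.87434085 173.81996001] [275.91390268 189.73920241]
flange top far/center [275.8618385  174.91381047] [275.90219632 191.07240231]
261 291 176 195
176 272 280; 177 270 282; 178 268 284; 179 266 285; 180 265 287; 181 264 288; 182 264 288; 183 263 289; 184 262 289; 185 262 290; 186 262 290; 187 261 291; 188 261 291; 189 261 291; 190 261 291; 191 261 291; 192 261 291; 193 261 291; 194 261 291; 195 261 291; 
[[ 94  94 104 118 133 144 149 150 152 153 152 152 152 153 153 151 153 152
  152 151 152 150 146 139 128 119 108 100  99  98  99  98]
 [ 94 101 116 132 146 153 154 153 153 151 153 153 152 152 154 155 154 153
  152 154 153 153 151 149 145 135 120 106 100 100  98  99]
 [ 99 113 131 146 151 153 151 147 144 145 148 149 149 150 150 150 151 151
  150 152 152 154 153 153 151 146 134 116 103  99  98  99]
 [108 125 142 151 154 151 140 130 127 126 130 132 133 133 135 137 137 140
  140 141 143 144 146 150 153 
[... 659 characters left out ...]
0 140 147 149 148 143 131 112 102]
 [150 152 154 155 148 139 144 148 152 153 152 152 151 151 150 149 149 150
  149 147 143 144 142 143 147 151 151 149 146 132 117 103]
 [150 156 156 154 149 140 145 150 153 153 151 152 152 151 151 152 151 153
  153 151 151 149 149 147 151 151 152 151 148 139 119 102]
 [152 155 155 154 147 139 143 151 154 153 152 152 152 154 151 151 153 153
  153 151 152 151 150 147 150 153 154 154 151 140 121 103]
 [151 154 153 152 148 141 144 152 152 151 153 150 152 151 152 153 152 152
  152 151 151 151 147 144 148 154 154 154 152 140 120 105]
 [149 151 151 151 148 142 145 150 151 150 150 151 151 150 150 153 152 152
  150 151 152 150 146 142 147 151 153 153 151 139 121 103]]
```

```bash
python3 -c "
from h import *
go(.6212,-.0127,.222,256)"
```

```text
go [0.19, -0.16, 4.32] twist 4.3 rows> 0.7 now [ 0.6199 -0.0106  0.2652] yaw -99.7 t 34.25
```

>>> {"fn": "play_rows", "kwargs": {"moves": [{"claw":2,"delta_pos":[0.2,-0.15,1],"twist":4},{"claw":2,"delta_pos":[0.2,-0.15,3],"twist":4},{"claw":2,"delta_pos":[0.2,-0.15,4.2],"twist":4},{"claw":2,"delta_pos":[0.2,-0.15,4.6],"twist":4},{"claw":2,"delta_pos":[0.2,-0.15,5],"twist":4},{"claw":2,"delta_pos":[0.2,-0.15,5],"twist":4}]}}

```text
clock: 35.0
tcp_pos: [0.6214, -0.0141, 0.2159]
orientation: [0.0, -0.617, 0.787, -0.0]
wrist_force: [0.3, 0.5, -1.1]
finger_gap: 0.0253
```

```bash
python3 -c "
from h import *
favg(2); go(.6212,-.0127,.20,256)"
```

```text
F [ 0.46 -0.17 -1.95] T [ 0.011  0.021 -0.006] P [ 0.62148 -0.01423  0.21618]
go [-0.14, 0.07, 1.62] twist 0.2 rows> 0.3 now [ 0.6215 -0.0143  0.2162] yaw -103.8 t 35.1
```

>>> {"fn": "play_rows", "kwargs": {"moves": [{"claw":2,"delta_pos":[-0.15,0.05,0],"twist":0},{"claw":2,"delta_pos":[-0.15,0.05,0.3],"twist":0},{"claw":2,"delta_pos":[-0.15,0.05,0.6],"twist":0},{"claw":2,"delta_pos":[-0.15,0.05,0.8],"twist":0},{"claw":2,"delta_pos":[-0.15,0.05,0.8],"twist":0}]}}

```text
clock: 35.72
tcp_pos: [0.6209, -0.0126, 0.2073]
orientation: [-0.0, -0.617, 0.787, 0.0]
wrist_force: [-0.2, 0.2, -0.5]
finger_gap: 0.0251
```

```bash
python3 -c "
from h import *
favg(2); go(.6212,-.0127,.20,256)"
```

```text
F [ 0.33 -0.22 -1.54] T [0.031 0.06  0.015] P [ 0.62107 -0.01264  0.20763]
go [0.0, -0.01, 0.77] twist 0.2 rows> 0.1 now [ 0.6211 -0.0127  0.2077] yaw -103.8 t 35.825
```

>>> {"fn": "play_rows", "kwargs": {"moves": [{"claw":2,"delta_pos":[0,0,0.3],"twist":0},{"claw":2,"delta_pos":[0,0,0.6],"twist":0},{"claw":2,"delta_pos":[0,0,0.8],"twist":0},{"claw":2,"delta_pos":[0,0,0.8],"twist":0},{"claw":2,"delta_pos":[0,0,0.8],"twist":0}]}}

```text
clock: 36.45
tcp_pos: [0.6211, -0.0126, 0.1997]
orientation: [0.0, -0.617, 0.787, 0.0]
wrist_force: [0.4, -0.4, -1.9]
finger_gap: 0.0254
```

```bash
python3 -c "
from h import *
favg(2); go(.6212,-.0127,.20,256)
im=snap('wrist','w12.png'); cv2.imwrite('pics/w12c.png',cv2.resize(im[130:290,190:370],None,fx=4,fy=4,interpolation=2))"
```

```text
F [ 0.4   0.68 -1.88] T [-0.007 -0.004  0.042] P [ 0.6212  -0.01265  0.19984]
go [0.0, -0.0, -0.01] twist 0.2 rows> 0.0 now [ 0.6212 -0.0127  0.1999] yaw -103.8 t 36.55
```

>>> {"fn": "play_rows", "kwargs": {"moves": [{"claw":2,"delta_pos":[0,0,0.2],"twist":0},{"claw":2,"delta_pos":[0,0,0.4],"twist":0},{"claw":2,"delta_pos":[0,0,0.5],"twist":0},{"claw":2,"delta_pos":[0,0,0.5],"twist":0}]}}

```text
clock: 37.1
tcp_pos: [0.6214, -0.0126, 0.1976]
orientation: [0.001, -0.617, 0.787, -0.001]
wrist_force: [-4.3, 0.9, 12.0]
finger_gap: 0.0253
```

```bash
python3 -c "
from h import *
favg(2); go(.6212,-.0127,.20,256)"
```

```text
F [-3.68 -0.19 12.16] T [0.179 1.108 0.013] P [ 0.62143 -0.01266  0.19759]
go [0.01, 0.02, -0.24] twist 0.2 rows> 0.0 now [ 0.6214 -0.0127  0.1976] yaw -103.8 t 37.2
```

>>> {"fn": "play_rows", "kwargs": {"moves": [{"claw":2,"delta_pos":[0,0,-0.4],"twist":0},{"claw":2,"delta_pos":[0,0,-0.4],"twist":5},{"claw":2,"delta_pos":[0,0,-0.38],"twist":12},{"claw":2,"delta_pos":[0,0,-0.36],"twist":20},{"claw":2,"delta_pos":[0,0,-0.34],"twist":30},{"claw":2,"delta_pos":[0,0,-0.3],"twist":40},{"claw":2,"delta_pos":[0,0,-0.27],"twist":50},{"claw":2,"delta_pos":[0,0,-0.24],"twist":60},{"claw":2,"delta_pos":[0,0,-0.24],"twist":60}]}}

```text
clock: 38.33
tcp_pos: [0.621, -0.0118, 0.1968]
orientation: [-0.0, -0.142, 0.99, 0.001]
wrist_force: [-0.8, 2.9, -0.9]
finger_gap: 0.0251
```

```bash
python3 -c "
from h import *
favg(2); go(.6212,-.0127,.20,256); print(get_state()['joint_pos'])"
```

```text
F [-0.26  3.21 -0.84] T [ 0.985  0.029 -0.001] P [ 0.62102 -0.01186  0.19684]
go [0.0, -0.09, -0.32] twist -59.6 rows> 5.6 now [ 0.621  -0.0119  0.1968] yaw -163.6 t 38.425
[-0.14901981  0.41471869  0.10901521  1.26573295  0.00153608 -0.4349615 ]
```

>>> {"fn": "play_rows", "kwargs": {"moves": [{"claw":2,"delta_pos":[-0.03,0.1,0.03],"twist":10},{"claw":2,"delta_pos":[-0.03,0.1,0.06],"twist":20},{"claw":2,"delta_pos":[-0.03,0.1,0.08],"twist":30},{"claw":2,"delta_pos":[-0.03,0.1,0.11],"twist":40},{"claw":2,"delta_pos":[-0.03,0.1,0.14],"twist":50},{"claw":2,"delta_pos":[-0.03,0.1,0.17],"twist":60},{"claw":2,"delta_pos":[-0.03,0.1,0.2],"twist":70},{"claw":2,"delta_pos":[-0.03,0.1,0.22],"twist":80}]}}

```text
clock: 39.42
tcp_pos: [0.6211, -0.0118, 0.1947]
orientation: [-0.0, 0.53, 0.848, -0.0]
wrist_force: [-0.2, 1.3, -1.8]
finger_gap: 0.0252
```

```bash
python3 -c "
from h import *
favg(2); go(.6212,-.0127,.20,256); print(get_state()['joint_pos'])"
```

```text
F [ 0.12  1.2  -2.1 ] T [ 0.333 -0.053 -0.002] P [ 0.62115 -0.01183  0.19462]
go [-0.08, -0.04, -0.54] twist -139.7 rows> 13.1 now [ 0.6212 -0.0118  0.1946] yaw 116.3 t 39.525
[-1.48048234e-01  4.15500042e-01  1.04818340e-01  1.26025259e+00
 -3.01018432e-04  9.64379361e-01]
```

>>> {"fn": "play_rows", "kwargs": {"moves": [{"claw":2,"delta_pos":[0.02,0.05,0.03],"twist":10},{"claw":2,"delta_pos":[0.02,0.05,0.06],"twist":20},{"claw":2,"delta_pos":[0.02,0.05,0.08],"twist":30},{"claw":2,"delta_pos":[0.02,0.05,0.11],"twist":40},{"claw":2,"delta_pos":[0.02,0.05,0.14],"twist":50},{"claw":2,"delta_pos":[0.02,0.05,0.17],"twist":60},{"claw":2,"delta_pos":[0.02,0.05,0.2],"twist":70},{"claw":2,"delta_pos":[0.02,0.05,0.22],"twist":80},{"claw":2,"delta_pos":[0.02,0.05,0.25],"twist":90},{"claw":2,"delta_pos":[0.02,0.05,0.28],"twist":100},{"claw":2,"delta_pos":[0.02,0.05,0.3],"twist":110}]}}

```text
clock: 40.9
tcp_pos: [0.6209, -0.0117, 0.1916]
orientation: [0.0, 0.999, 0.054, -0.001]
wrist_force: [-1.2, 0.6, -1.7]
finger_gap: 0.0251
```

```bash
python3 -c "
from h import *
s=get_state(); print(s['ft_torque'],s['wrist_force']); favg(2); go(.6212,-.0127,.20,256); print(get_state()['joint_pos'])"
```

```text
[0.04386909 0.32722615 0.03688442] [-1.20641576  0.60240366 -1.66289192]
F [-1.67  0.76 -1.22] T [-0.03   0.377 -0.001] P [ 0.62093 -0.01171  0.19162]
go [0.01, 0.1, -0.84] twist 110.4 rows> 10.3 now [ 0.621  -0.0117  0.1916] yaw 6.4 t 41.0
[-1.47490230e-01  4.17057917e-01  9.97850964e-02  1.25465302e+00
 -1.04941606e-03  2.88272773e+00]
```

>>> {"fn": "play_rows", "kwargs": {"moves": [{"claw":2,"delta_pos":[0,0,0],"twist":-4},{"claw":2,"delta_pos":[0,0,-1],"twist":-4},{"claw":2,"delta_pos":[0,0,-3],"twist":-4},{"claw":2,"delta_pos":[0,0,-6],"twist":-14},{"claw":2,"delta_pos":[0,0,-9],"twist":-24},{"claw":2,"delta_pos":[0,0,-9],"twist":-34},{"claw":2,"delta_pos":[0,0,-9],"twist":-44},{"claw":2,"delta_pos":[0,0,-9],"twist":-54},{"claw":2,"delta_pos":[0,0,-9],"twist":-64},{"claw":2,"delta_pos":[0,0,-9],"twist":-74},{"claw":2,"delta_pos":[0,0,-9],"twist":-84}]}}

```text
clock: 42.38
tcp_pos: [0.6218, -0.0115, 0.2828]
orientation: [0.001, 0.703, 0.711, 0.0]
wrist_force: [0.1, -0.7, -2.9]
finger_gap: 0.0248
```

```bash
python3 -c "
from h import *
go(.6295,.279,.28,112)
im=snap('wrist','w13.png'); cv2.imwrite('pics/w13c.png',cv2.resize(im[90:330,160:400],None,fx=2.5,fy=2.5,interpolation=2))"
```

```text
go [29.04, 1.09, 0.28] twist -21.4 rows> 4.6 now [ 0.6218 -0.0115  0.2828] yaw 90.6 t 42.375
```

>>> {"fn": "play_rows", "kwargs": {"moves": [{"claw":2,"delta_pos":[29,1.1,0.2],"twist":-21.4},{"claw":2,"delta_pos":[29,1.1,0.2],"twist":-21.4},{"claw":2,"delta_pos":[29,1.1,0.2],"twist":-21.4},{"claw":2,"delta_pos":[29,1.1,0.2],"twist":-21.4},{"claw":2,"delta_pos":[29,1.1,0.2],"twist":-21.4},{"claw":2,"delta_pos":[29,1.1,0.2],"twist":-21.4},{"claw":2,"delta_pos":[29,1.1,0.2],"twist":-21.4}]}}

```text
clock: 43.3
tcp_pos: [0.6317, 0.2785, 0.2801]
orientation: [0.0, 0.562, 0.827, -0.0]
wrist_force: [1.3, 0.0, -1.2]
finger_gap: 0.0248
```

```bash
python3 -c "
from h import *
go(.6295,.279,.104,112)"
```

```text
go [0.13, -0.19, 17.61] twist -0.4 rows> 2.8 now [0.6317 0.2785 0.2801] yaw 111.6 t 43.3
```

>>> {"fn": "play_rows", "kwargs": {"moves": [{"claw":2,"delta_pos":[0.1,-0.2,5],"twist":0},{"claw":2,"delta_pos":[0.1,-0.2,9],"twist":0},{"claw":2,"delta_pos":[0.1,-0.2,12],"twist":0},{"claw":2,"delta_pos":[0.1,-0.2,15],"twist":0},{"claw":2,"delta_pos":[0.1,-0.2,17],"twist":0},{"claw":2,"delta_pos":[0.1,-0.2,17.5],"twist":0},{"claw":2,"delta_pos":[0.1,-0.2,17.5],"twist":0}]}}

```text
clock: 44.18
tcp_pos: [0.6299, 0.2779, 0.1057]
orientation: [0.0, 0.563, 0.827, 0.0]
wrist_force: [0.7, -0.2, -0.9]
finger_gap: 0.0251
```

```bash
python3 -c "
from h import *
favg(2);go(.6295,.279,.104,112)"
```

```text
F [-0.13 -0.46 -1.3 ] T [ 0.017 -0.009  0.033] P [0.63033 0.27854 0.10636]
go [0.06, -0.07, 0.25] twist -0.5 rows> 0.0 now [0.6304 0.2787 0.1065] yaw 111.5 t 44.275
```

>>> {"fn": "play_rows", "kwargs": {"moves": [{"claw":2,"delta_pos":[0,0,0.15],"twist":0},{"claw":2,"delta_pos":[0,0,0.25],"twist":0},{"claw":5,"delta_pos":[0,0,0.2],"twist":0},{"claw":5,"delta_pos":[0,0,0.2],"twist":0},{"claw":6,"delta_pos":[0,0,-1],"twist":0},{"claw":6,"delta_pos":[0,0,-6],"twist":0},{"claw":6,"delta_pos":[0,0,-12],"twist":0},{"claw":6,"delta_pos":[0,0,-17],"twist":0},{"claw":6,"delta_pos":[0,0,-17],"twist":0}]}}

```text
clock: 45.4
tcp_pos: [0.6314, 0.2797, 0.2818]
orientation: [0.003, 0.562, 0.827, 0.004]
wrist_force: [0.7, 0.4, -0.7]
finger_gap: 0.0599
```

```bash
python3 -c "
from h import *
go(.5346,-.008,.26,177.2)"
```

```text
go [-23.19, -19.59, 2.18] twist -65.6 rows> 6.1 now [0.6314 0.2797 0.2818] yaw 111.6 t 45.4
```

>>> {"fn": "play_rows", "kwargs": {"moves": [{"claw":6,"delta_pos":[-23.2,-19.6,2.2],"twist":-65.6},{"claw":6,"delta_pos":[-23.2,-19.6,2.2],"twist":-65.6},{"claw":6,"delta_pos":[-23.2,-19.6,2.2],"twist":-65.6},{"claw":6,"delta_pos":[-23.2,-19.6,2.2],"twist":-65.6},{"claw":6,"delta_pos":[-23.2,-19.6,2.2],"twist":-65.6},{"claw":6,"delta_pos":[-23.2,-19.6,2.2],"twist":-65.6},{"claw":6,"delta_pos":[-23.2,-19.6,2.2],"twist":-65.6},{"claw":6,"delta_pos":[-23.2,-19.6,2.2],"twist":-65.6},{"claw":6,"delta_pos":[-23.2,-19.6,2.2],"twist":-65.6}]}}

```text
clock: 46.52
tcp_pos: [0.5322, -0.0086, 0.2526]
orientation: [-0.0, 0.025, 1.0, 0.0]
wrist_force: [0.5, -0.5, 0.1]
finger_gap: 0.0601
```

```bash
python3 -c "
from h import *
go(.5346,-.008,.0175,177.2)
im=snap('wrist','w14.png'); C=cam('wrist')
hsv=cv2.cvtColor(im,cv2.COLOR_BGR2HSV)
m=cv2.inRange(hsv,(0,150,80),(8,255,255))|cv2.inRange(hsv,(172,150,80),(180,255,255)); n,l,st,ce=cv2.connectedComponentsWithStats(m)
for k in range(1,n):
  if st[k,4]>60: print(st[k],ce[k],back('wrist',ce[k],.04,C))
sc=imaging.read_camera('scene')[:,:,::-1]; cv2.imwrite('pics/sc2.png',sc)
b=cv2.resize(sc[90:270,130:430],None,fx=1.85,fy=1.85); cv2.imwrite('pics/cmb2.png',np.vstack([im[130:390][:,2:557],b[:330]]))"
```

```text
go [-0.23, 0.07, 23.51] twist -0.1 rows> 3.8 now [ 0.5322 -0.0086  0.2526] yaw 177.1 t 46.525
[262 136  34  12 379] [278.99208443 141.28759894] [ 0.49221402 -0.00401276  0.04      ]
```

View pics/cmb2.png

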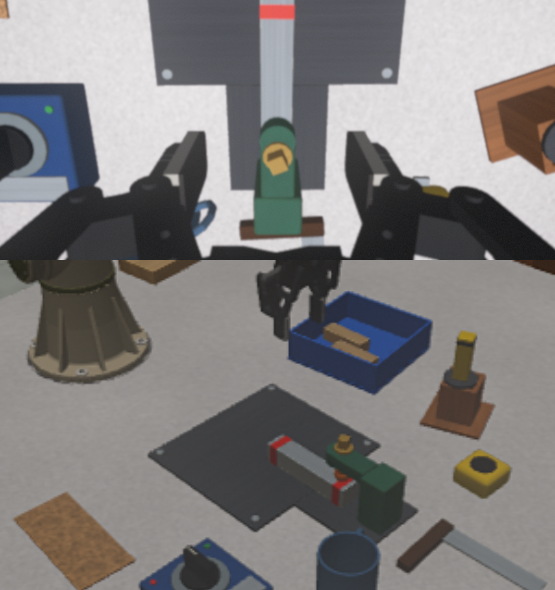

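Picture 14: the driver stands in its rack, the block is under the foot, and the off-cuts are in the bin. The screw square's tilt matches a turn of about 235°. I'll grip the block now and check the drag by force.

>>> {"fn": "play_rows", "kwargs": {"moves": [{"claw":6,"delta_pos":[-0.1,0.1,6],"twist":0},{"claw":6,"delta_pos":[-0.1,0.1,12],"twist":0},{"claw":6,"delta_pos":[-0.1,0.1,18],"twist":0},{"claw":6,"delta_pos":[-0.1,0.1,22],"twist":0},{"claw":6,"delta_pos":[-0.1,0.1,23.5],"twist":0},{"claw":6,"delta_pos":[-0.1,0.1,23.5],"twist":0},{"claw":6,"delta_pos":[-0.1,0.1,23.5],"twist":0},{"claw":2.5,"delta_pos":[-0.1,0.1,23.5],"twist":0},{"claw":2.5,"delta_pos":[-0.1,0.1,23.5],"twist":0},{"claw":2.5,"delta_pos":[-0.1,0.1,23.5],"twist":0},{"claw":2.5,"delta_pos":[-0.1,0.1,23.5],"twist":0}], "force": 100}}

```text
clock: 48.0
tcp_pos: [0.5347, -0.0079, 0.0198]
orientation: [0.002, 0.025, 1.0, -0.0]
wrist_force: [-2.2, 1.0, 7.6]
finger_gap: 0.0318
```

```bash
python3 -c "
from h import *
favg(3); go(.5346,-.008,.0178,177.2); print(get_state()['finger_gap'])"
```

```text
F [-1.64  0.63  7.02] T [ 0.123  0.255 -0.108] P [ 0.53477 -0.00794  0.01987]
go [0.02, -0.0, 0.21] twist -0.0 rows> 0.0 now [ 0.5348 -0.008   0.0199] yaw 177.2 t 48.15
0.03185009562772317
```

>>> {"fn": "play_rows", "kwargs": {"moves": [{"claw":2.5,"delta_pos":[0,0,-0.2],"twist":0},{"claw":2.5,"delta_pos":[0,0,-0.3],"twist":0},{"claw":2.5,"delta_pos":[0,0,-0.3],"twist":0},{"claw":2.5,"delta_pos":[0,0,-0.3],"twist":0}]}}

```text
clock: 48.65
tcp_pos: [0.5337, -0.0079, 0.0207]
orientation: [0.0, 0.025, 1.0, 0.0]
wrist_force: [4.0, -0.7, -5.9]
finger_gap: 0.0323
```

```bash
python3 -c "
from h import *
favg(5)"
```

```text
F [ 4.31 -0.3  -6.97] T [-0.136 -0.558 -0.057] P [ 0.53365 -0.00789  0.02081]
```

>>> {"fn": "play_rows", "kwargs": {"moves": [{"claw":2.5,"delta_pos":[0,0,-0.1],"twist":0},{"claw":2.5,"delta_pos":[0,0,-0.1],"twist":0},{"claw":2.5,"delta_pos":[0,0,-0.1],"twist":0}]}}

```text
clock: 49.28
tcp_pos: [0.5325, -0.0077, 0.0215]
orientation: [-0.001, 0.025, 1.0, 0.0]
wrist_force: [1.7, -0.8, -9.0]
finger_gap: 0.032
```

```bash
python3 -c "
from h import *
favg(5)"
```

```text
F [ 0.81 -0.7  -8.37] T [-0.063  0.274 -0.046] P [ 0.5325  -0.00768  0.02151]
```

>>> {"fn": "play_rows", "kwargs": {"moves": [{"claw":2.5,"delta_pos":[0,0,0.1],"twist":0},{"claw":2.5,"delta_pos":[1,0,0.1],"twist":0},{"claw":2.5,"delta_pos":[2.5,0,0.1],"twist":0},{"claw":2.5,"delta_pos":[5,0,0.1],"twist":0},{"claw":2.5,"delta_pos":[8,0,0.1],"twist":0},{"claw":2.5,"delta_pos":[11,0,0.1],"twist":0},{"claw":2.5,"delta_pos":[11,0,0.1],"twist":0},{"claw":2.5,"delta_pos":[11,0,-3],"twist":0},{"claw":2.5,"delta_pos":[11,0,-7],"twist":0},{"claw":2.5,"delta_pos":[11,0,-9],"twist":0},{"claw":2.5,"delta_pos":[11,0,-9],"twist":0}]}}

```text
clock: 50.9
tcp_pos: [0.4258, -0.0028, 0.1139]
orientation: [0.003, 0.025, 1.0, -0.0]
wrist_force: [-0.5, -0.0, -4.8]
finger_gap: 0.032
```

```bash
python3 -c "
from h import *
go(.375,-.329,.11,177.2); favg(3)
# pad estimates again
im=snap('wrist','w15.png'); C=cam('wrist')
hsv=cv2.cvtColor(im,cv2.COLOR_BGR2HSV)
m=cv2.inRange(hsv,(0,150,80),(8,255,255))|cv2.inRange(hsv,(172,150,80),(180,255,255)); n,l,st,ce=cv2.connectedComponentsWithStats(m)
for k in range(1,n):
  if st[k,4]>60: print(st[k],ce[k],back('wrist',ce[k],get_state()['tcp_pos'][2]+.022,C))
sc=cv2.imread('pics/sc2.png'); Cs=cam('scene')
h=cv2.cvtColor(sc,cv2.COLOR_BGR2HSV); m=cv2.inRange(h,(8,60,60),(22,200,200)); m[:200]=0; m[285:]=0; m[:,:125]=0; m[:,215:]=0
pts=np.argwhere(m)[:,::-1]; w=np.array([back('scene',p,.004,Cs)[:2] for p in pts])*1000; print(len(pts),w.mean(0),cv2.minAreaRect(w.astype(np.float32)))"
```

```text
go [3.47, -32.83, 0.39] twist -0.0 rows> 5.3 now [ 0.4258 -0.0028  0.1139] yaw 177.2 t 50.9
F [-0.36  0.54 -4.34] T [ 0.018  0.134 -0.005] P [ 0.42376 -0.0024   0.11176]
[ 230  179   97   37 3391] [277.9315836  196.71601298] [0.38035952 0.00103194 0.13281759]
1755 [ 395.18617194 -341.41848084] ((383.5431823730469, -392.46624755859375), (201.84912109375, 191.67901611328125), 83.31205749511719)
```

```bash
python3 -c "
from h import *
go(.3666,-.3314,.10,174)"
```

```text
go [3.99, -33.15, 1.08] twist 3.2 rows> 5.3 now [ 0.4227 -0.0022  0.1108] yaw 177.2 t 51.1
```

>>> {"fn": "play_rows", "kwargs": {"moves": [{"claw":2.5,"delta_pos":[4,-33.1,1],"twist":3.2},{"claw":2.5,"delta_pos":[4,-33.1,1],"twist":3.2},{"claw":2.5,"delta_pos":[4,-33.1,1],"twist":3.2},{"claw":2.5,"delta_pos":[4,-33.1,1],"twist":3.2},{"claw":2.5,"delta_pos":[4,-33.1,1],"twist":3.2},{"claw":2.5,"delta_pos":[4,-33.1,1],"twist":3.2},{"claw":2.5,"delta_pos":[4,-33.1,1],"twist":3.2},{"claw":2.5,"delta_pos":[4,-33.1,1],"twist":3.2}]}}

```text
clock: 52.1
tcp_pos: [0.3669, -0.3292, 0.101]
orientation: [-0.001, 0.052, 0.999, 0.001]
wrist_force: [0.5, -0.0, -4.4]
finger_gap: 0.0318
```

```bash
python3 -c "
from h import *
go(.3666,-.3314,.0185,174)
im=snap('wrist','w16.png'); C=cam('wrist')
h=cv2.cvtColor(im,cv2.COLOR_BGR2HSV); m=cv2.inRange(h,(8,70,60),(22,200,220)); n,l,st,ce=cv2.connectedComponentsWithStats(cv2.morphologyEx(m,cv2.MORPH_CLOSE,np.ones((5,5)))) 
for k in range(1,n):
  if st[k,4]>500: print(st[k],ce[k])
c=[proj('wrist',[.391+a*np.cos(-.105)-b*np.sin(-.105),-.334+a*np.sin(-.105)+b*np.cos(-.105),.004],C).round() for a,b in ((-.095,-.045),(-.095,.045),(.095,.045),(.095,-.045))]; print('pred pad corners',c)
cv2.imwrite('pics/w16v.png',im)"
```

```text
go [0.01, -0.23, 8.25] twist 0.0 rows> 1.3 now [ 0.3669 -0.3292  0.101 ] yaw 174.0 t 52.1
[ 206  108  135  161 8708] [264.12482774 158.41100138]
[    0   229    88   167 11009] [ 37.63075665 302.94677082]
pred pad corners [array([204., 111.]), array([341., 111.]), array([329., 355.]), array([218., 355.])]
```

View pics/w16v.png

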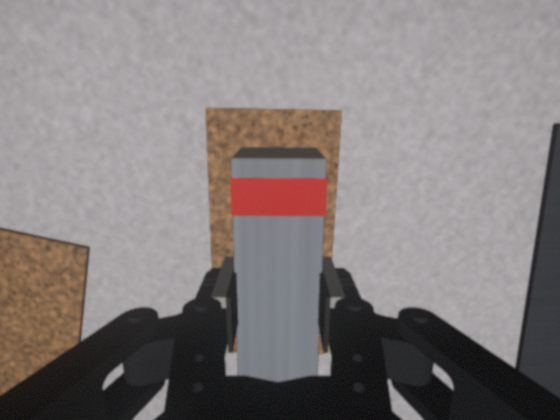

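Picture 15: the pad corners at (206,108) and (341,110) match the prediction and the block is aligned with the pad. I set it down.

>>> {"fn": "play_rows", "kwargs": {"moves": [{"claw":2.5,"delta_pos":[0,-0.2,4],"twist":0},{"claw":2.5,"delta_pos":[0,-0.2,7],"twist":0},{"claw":2.5,"delta_pos":[0,-0.2,8],"twist":0},{"claw":2.5,"delta_pos":[0,-0.2,8.2],"twist":0},{"claw":2.5,"delta_pos":[0,-0.2,8.3],"twist":0},{"claw":2.5,"delta_pos":[0,-0.2,8.3],"twist":0}]}}

```text
clock: 52.9
tcp_pos: [0.3678, -0.3337, 0.0199]
orientation: [0.001, 0.052, 0.999, -0.001]
wrist_force: [0.4, 0.7, -3.6]
finger_gap: 0.032
```

```bash
python3 -c "
from h import *
favg(3)"
```

```text
F [-0.23  0.19 -3.46] T [0.006 0.124 0.005] P [ 0.36759 -0.33356  0.01967]
```

>>> {"fn": "play_rows", "kwargs": {"moves": [{"claw":2.5,"delta_pos":[0,0,0.15],"twist":0},{"claw":2.5,"delta_pos":[0,0,0.25],"twist":0},{"claw":2.5,"delta_pos":[0,0,0.25],"twist":0},{"claw":4.5,"delta_pos":[0,0,0.2],"twist":0},{"claw":4.5,"delta_pos":[0,0,0.2],"twist":0},{"claw":5,"delta_pos":[0,0,-2],"twist":0},{"claw":6,"delta_pos":[0,0,-8],"twist":0},{"claw":6,"delta_pos":[0,0,-14],"twist":0},{"claw":6,"delta_pos":[0,0,-20],"twist":0},{"claw":6,"delta_pos":[0,0,-22],"twist":0},{"claw":6,"delta_pos":[0,0,-22],"twist":0}]}}

```text
clock: 54.42
tcp_pos: [0.368, -0.3341, 0.2407]
orientation: [0.001, 0.053, 0.999, -0.002]
wrist_force: [-0.4, -0.0, -0.2]
finger_gap: 0.06
```

```bash
python3 -c "
from h import *
im=snap('wrist','w17.png')
sc=imaging.read_camera('scene')[:,:,::-1]; sd=imaging.read_camera('side')[:,:,::-1]
a=cv2.resize(sc[90:310,130:430],None,fx=1.33,fy=1.33); b=cv2.resize(sd[120:380,140:400],(400,293))
top=np.hstack([a[:292],b[:292]]); w=cv2.resize(im,(400,300)); o=cv2.imread('pics/s0.png'); o=cv2.resize(o[90:310,130:430],None,fx=1.33,fy=1.33)[:292]
bot=np.hstack([cv2.resize(w,(399,292)),cv2.resize(o,(400,292))]); cv2.imwrite('pics/fin.png',np.vstack([top,bot])); print(top.shape,bot.shape)
for q in ['mug','tape','square']: print(q,[[round(v) for v in d['extent']] for d in spotter.spot_in('scene',q)[:1]])
s=get_state(); print(s['clock'],s['tcp_pos'])"
```

```text
(292, 799, 3) (292, 799, 3)
mug [[299, 232, 334, 283]]
tape [[376, 196, 406, 219]]
square [[345, 229, 425, 273]]
54.725 [ 0.3666264  -0.3323944   0.23725229]
```

View pics/fin.png

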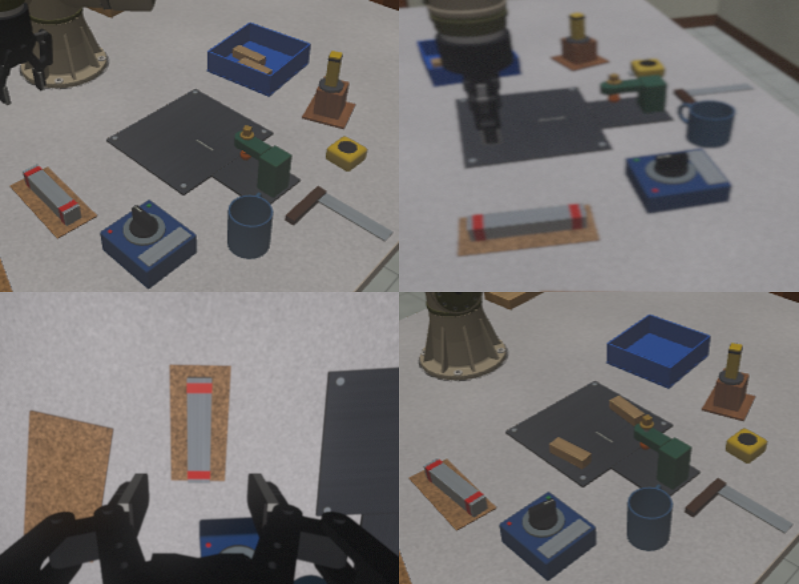

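Picture 16: the block lies on the small pad and both off-cuts are in the bin. The driver stands in its rack, and the mug, tape and square are where they were at the start.

```bash
python3 -c "
from h import *
print(env.hand_in())"
```

```text
the job is handed in; nothing more can be done
None
```

The job is done and handed in at about 55 s of the 210 s allowed; no verdict was reported.

- **Feed dial:** I turned it anticlockwise until it hit the end stop. A second gentle regrip met 0.75 N m, far above the 0.04 N m it takes to turn, so I take it to be off.
- **Off-cuts:** there were two on the bed, and both lie in the bin.
- **Stop screw:** lifting the block until it met the foot gave a gap of about 5.2 mm. I turned the driver 250°, and by the picture the screw itself turned about 235°, which is roughly 6.5 mm.
- **Foot drag:** my estimate is about 1.2 mm, with an uncertainty of about 0.5 mm. The force check after the turn gave only 0.5 to 1.4 mm, because the height at which the block rested was uncertain. Both ranges are inside the passing limits, but their low ends are under the wanted 1 mm. I did not adjust the screw further.
- **Final state:** the last pictures show the driver standing in its rack and the block flat on the smaller cork pad. The mug, tape measure and try square are within a few pixels of where they started.

One early move went the wrong way because I had a sign wrong, and the arm passed over the larger cork pad without touching anything.

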